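Shut the glue pot after a glue-up

ROBOT

A 6-joint arm with a two-finger parallel gripper is mounted at the origin on the work surface. World frame = base frame: x ahead of the robot, y to its left, z up, the work surface at z = 0. Lengths are in m, angles in rad, forces in N, time in s.
With the tool pointing down it reaches from about 0.4 to 0.825 m from the base axis. Payload 7 kg.
Tool frame: the origin (TCP) lies between the finger pads; the fingertips stand 11 mm ahead of it and the grasp point (between the pads) lies 8 mm behind it; x points along the fingers, z is the direction in which the jaws open and shut, and the axes are right-handed (so a half turn about x gives the same grasp; the last joint's range is limited). The gripper opens to 88 mm and grips with 3 to 60 N. Pads are 19 mm wide; open, the fingers measure 130 mm over their backs; the gripper's body (78 mm by 193 mm) begins 47 mm behind the grasp point.
Start: joints at [1.473, 0.359, 0.012, 0, -1.224, -0.288], TCP at [0.254, 0.625, 0.201] pointing down, gripper open.
Joint ranges: [-3.07, 3.07], [-1.43, 2.12], [-1.02, 1.25], [-3.03, 1.67], [-3.05, -0], [-3.03, 3.03]. Speed limits (rad/s): [2.39, 2.39, 3.01, 3.14, 3.14, 3.14].

INTERFACE

Orientations are given as [roll, pitch, yaw] about the fixed x, y, z axes, in that order (R = Rz(yaw) Ry(pitch) Rx(roll)).
In Python, from station import arm gives the robot as it stands.
- The arm moves only by the tool jog_arm, never from a script. Its argument "motion" is a list of rows, each an object of numbers: "dx", "dy", "dz": the shift along the tool's x, y, z in m; "twist": the turn about the tool's x in degrees. In form: [{"dx": .., "dy": .., "dz": .., "twist": ..}, ...]. A call has 1 to 20 rows; each row is the pose to reach, as a shift and turn from the pose commanded when the call began, along the tool's axes at that moment; what a row does not reach only later rows make up. A row lasts 1/12 s, in which the tool goes at most 41.7 mm and 7.16 degrees, less where a joint would pass 70% of its speed; a pose out of reach is approached as far as the arm can. A call with a gripper value outside its range is refused whole. "gripper" is the finger opening in m, from 0 to 0.0876, set as the call begins (left out, the last holds). The fingers move at their own pace and stop on an object; "newtons" is the grip in N (left out, the last holds). Time passes only in rows, so rows that repeat a pose let the fingers close. It gives the time, the measured TCP pose, the force and the opening at its end, in the units of the state.
- arm.get_state(): the state, without advancing time (a new reading comes with each control period).
- arm.grab_frame(name): name is "scene" or "top"; returns the picture (384x512x3 uint8, red, green, blue); there is no depth.
- arm.camera_model(name): a dict with "camera_matrix" (3x3 intrinsics, pixels), "k1" (the pictures are not rectified: a ray, as slopes to the right and down, at radius r is drawn at 1 + k1 r^2 times it, then the intrinsics apply), "eye" and "attitude" of the camera in the world. Camera axes: x right, y down, z forward; pixel columns grow to the right and rows downward; lengths in m; the calibration is good to about 2 mm. A picture is of the moment at which its call begins. camera_model takes no time and is no camera call.
- arm.job_done(): hands the job in, once; it reports no verdict.
The state is a dict: "t": time; "q": joint angles; "qd": joint speeds; "joint_efforts": joint torques, N m; "eef_pos": TCP position; "ee_rot": TCP orientation; "force": force on the tool from outside, world axes, zero at the start; "moment": the same for the moment, N m; "width": finger opening in m.
Only numpy, scipy, OpenCV 4.12 (cv2) and the standard library are available. Lean on these libraries where they do the work, as an engineer would, in place of code of your own. Each camera call takes 0.05 s, during which the arm holds its last target.

TASK

The glue pot with the red cap has been left open and the glue will skin over: swing its hinged cap down over the mouth and screw it clockwise until it is fully home. Leave the pot standing upright about where it is, leave the blue-capped pot shut, and do not knock the other things on the bench about.

Things in the scene. Friction and masses are not known exactly. Their poses are not given: they have to be found in the camera images.
- glue_pot: Loose cream plastic pot of wood glue with a red screw cap, 136 mm in diameter, 183 mm high when shut, 1.6 to 2.6 kg. Origin: centre of its underside, on the axis of body and mouth. z up; x points from the mouth to the cap's hinge. Shoulder at 138 mm; open neck 41 mm in diameter, rim 173 mm above the underside. A wire bail hangs folded down on the -x side (look only)
- glue_hinge (a point): Middle of the hinge pin of the red cap's black ring, on the pot: 46 mm from the mouth's axis along the pot's +x, 150 mm above its underside; the pin is level, along the pot's y. Axes as the pot's. The ring is 66 mm in diameter, 6 mm thick (pin at mid-thickness), its centre 46 mm from the pin; a 20 mm wide thumb tab opposite the hinge ends 89 mm from the pin
- glue_strap (a joint): Swing of the ring with the red cap about the pin, rad: 0 = level, cap on the mouth; grows as it swings up and back over the hinge, stop at 2.1; at 1.57 the cap stands on edge above the pin. The cap is on the ring's outer face (upper when shut, facing away from the mouth when open). Stiff hinge: it stays where left, about 1 N at the cap's far edge moves it
- glue_grip (a point): Centre of the red cap, 56 mm in diameter, 30 mm high, half-way up its ribbed side: 46 mm from the pin along the ring and 18 mm off the ring's middle plane (plus 1 mm per rad unscrewed). z = cap axis, out of its top; a white rib on the top runs along the cap's -x. Shut, it is 168 mm above the pot's underside; the ring, 5 mm wider all round, has its upper face 15 mm below
- glue_cap (a joint): Turn of the red cap in its ring, rad: 0 = fully home (stop; white rib points at the thumb tab), grows anticlockwise from above (unscrewing), stop at 2.6. Screwing in lowers it 1 mm per rad. Friction about 0.12 N m; it stays where left. Its lug passes the neck's threads only above 2.0: below that the cap cannot be swung fully down, nor a seated one up. Starts above 2.1
- sealer_pot: Loose brown-grey pot of the same make with a blue cap, shut, to be left alone. Origin: centre of its underside; x axis towards its hinge
- sealer_strap (a joint): Swing of the blue cap's ring, rad, 0 = down, as for the red one
- sealer_cap (a joint): Turn of the blue cap, rad, 0 = fully home, as for the red one
- holder: Finished pen holder, four slant-cut bamboo tubes on a dark 82 mm square base, 121 mm high. Origin: centre of the underside, z up
- part_holder: Half-made pen holder, two slant-cut tubes on a dark 82 mm square base, 121 mm high. Origin: centre of the underside, z up
- tube: Single slant-cut bamboo tube standing on end, 42 mm in diameter, 133 mm high. Origin: centre of the underside, z up
- vase: Dark bamboo vase with a cord-wrapped waist, 86 mm in diameter, 190 mm high. Origin: centre of the underside, z up
- sanding_block: Cork sanding block lying on the bench, 100 x 62 x 30 mm. Origin: centre of the underside
- glue_brush: Flat glue brush lying on the bench, 180 mm long, 13 mm thick. Origin: underside, near the middle
Things that resemble listed ones, but are neither listed nor needed, are in the scene too. What is shaped like the glue_pot but purple or yellow is not meant.

How it is judged:
By the outcome, as a careful person would: the job done as asked, in the order asked, and still so for the second after the job is handed in, with the robot touching nothing.
It also fails if it takes over 64 s, if anything falls off the work surface, if the arm or the gripper's body presses on something with over 40 N, if the wrist force passes 120 N, or if a joint passes its speed limit or range.

## Working session

There is one attempt and no reset: what is moved stays moved. The work goes in short steps, Python scripts to look and compute and a tool call to move; the robot and the scene stay as the last step left them, time stands still between calls to the robot, and variables do not carry over. Pictures are saved under pics/ and viewed, and the job is handed in when it is done.

Besides the shell and the picture viewer there is one more tool, called after "Request:" as name(argument=value, ...), one argument or row to a line, values as JSON. jog_arm: Moves the arm, as the interface text tells. Its arguments: {"type":"object","properties":{"motion":{"type":"array"},"gripper":{"type":"number"},"newtons":{"type":"number"}},"required":["motion"]}

```bash
mkdir -p pics; ls
python3 - <<'E'
from station import arm
import cv2,numpy as np
for n in("scene","top"):
    f=arm.grab_frame(n); cv2.imwrite(f"pics/{n}0.png",cv2.resize(f[:,:,::-1],None,fx=1.5,fy=1.5,interpolation=cv2.INTER_CUBIC)); cv2.imwrite(f"pics/{n}0raw.png",f[:,:,::-1])
    print(arm.camera_model(n))
print(arm.get_state())
E
```

```text
pics
{'camera_matrix': array([[472.96839286,   0.        , 262.04589957],
       [  0.        , 472.96839286, 186.15000118],
       [  0.        ,   0.        ,   1.        ]]), 'k1': -0.16943140012935679, 'eye': array([1.34198192, 0.73316059, 1.07403986]), 'attitude': array([-2.25230885e+00,  2.18511796e-03,  2.35102579e+00])}
{'camera_matrix': array([[487.43096649,   0.        , 247.05077706],
       [  0.        , 487.43096649, 196.61242906],
       [  0.        ,   0.        ,   1.        ]]), 'k1': -0.1981690888238547, 'eye': array([ 0.31207924, -0.07895385,  1.88874983]), 'attitude': array([-3.03224944e+00, -1.69792950e-03, -1.58062567e+00])}
{'t': 0.1, 'q': array([ 1.47308591e+00,  3.59287530e-01,  1.11430840e-02, -2.84411358e-04,
       -1.22408413e+00, -2.88118459e-01]), 'qd': array([ 0.00257955, -0.00214856,  0.00161272,  0.00028531, -0.00030703,
       -0.00140118]), 'joint_efforts': array([-7.59246705e-04, -5.84166920e+01,  2.93751025e+01,  7.01555058e+00,
        1.01212136e-02, -5.85136172e-05]), 'eef_pos': array([0.25386819, 0.62493226, 0.20003546]), 'ee_rot': array([ 0.10357957,  1.56933933, -1.85314247]), 'force': array([ 0.13000883, -0.81135993, -0.47054675]), 'moment': array([ 0.01453202, -0.01298734,  0.04635386]), 'width': 0.08768405132436034}
```

View pics/scene0.png

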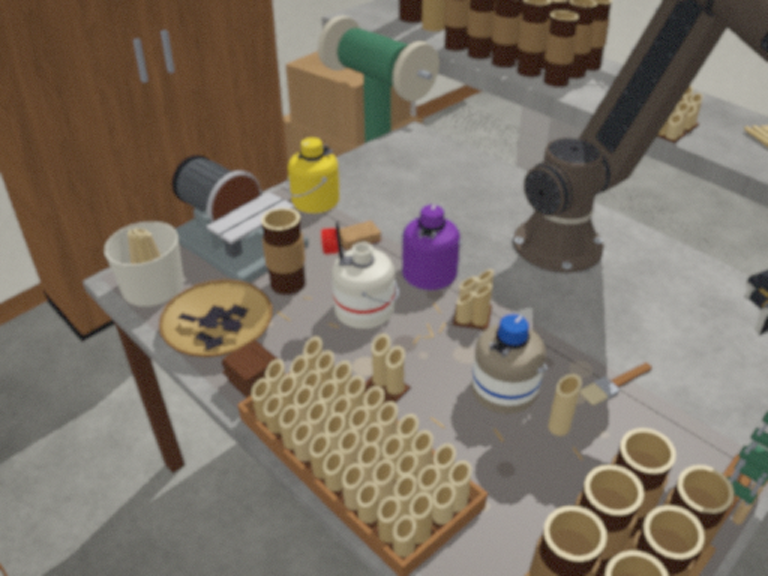

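View pics/top0.png

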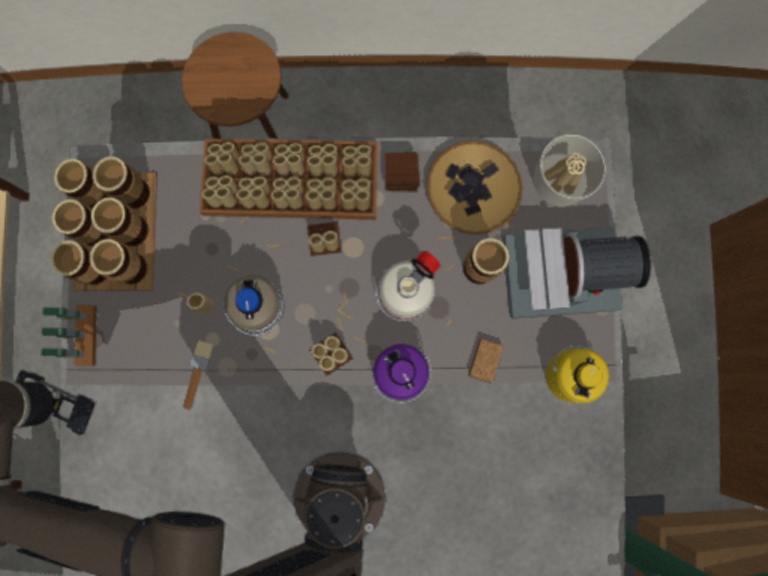

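Top view: the glue pot (cream, red cap open) is at (406,290). Similar pots are blue (250,305), purple (402,373) and yellow (580,376). The description picks the cream one, so I'll check it in close crops.

```bash
cat > h.py <<'E'
import numpy as np,cv2
from scipy.spatial.transform import Rotation as R
from station import arm
def cam(n):
    m=arm.camera_model(n); return m['camera_matrix'],m['k1'],m['eye'],R.from_euler('xyz',m['attitude']).as_matrix()
def proj(n,P):
    K,k,e,A=cam(n); c=(np.atleast_2d(P)-e)@A; s=c[:,:2]/c[:,2:]; r2=(s**2).sum(1,keepdims=True); s=s*(1+k*r2)
    return s@K[:2,:2].T+K[:2,2]
def ray(n,uv):
    K,k,e,A=cam(n); s=cv2.undistortPoints(np.array([[uv]],float),K,np.array([k,0,0,0.]))[0,0]
    return e,A@np.array([s[0],s[1],1])
def onz(n,uv,z):
    e,d=ray(n,uv); return e+d*(z-e[2])/d[2]
def tri(u1,u2):
    e1,d1=ray('scene',u1);e2,d2=ray('top',u2)
    s=np.linalg.lstsq(np.c_[d1,-d2],e2-e1,rcond=None)[0]
    a,b=e1+s[0]*d1,e2+s[1]*d2
    return (a+b)/2,np.linalg.norm(a-b)
E
python3 - <<'E'
import cv2
for n,(x0,y0,x1,y1) in {"scene":(195,130,295,230),"top":(235,150,335,220)}.items():
    f=cv2.imread(f"pics/{n}0raw.png")[y0:y1,x0:x1]
    s=7 if n=="top" else 5.5
    cv2.imwrite(f"pics/{n}0c.png",cv2.resize(f,None,fx=s,fy=s,interpolation=cv2.INTER_CUBIC))
E
```

```text
(no output)
```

View pics/scene0c.png

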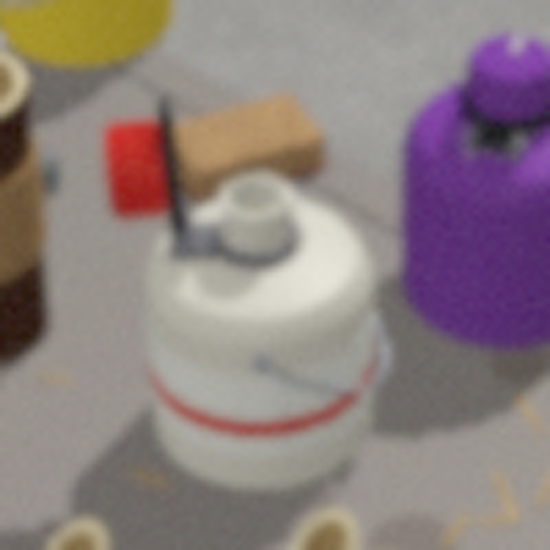

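View pics/top0c.png

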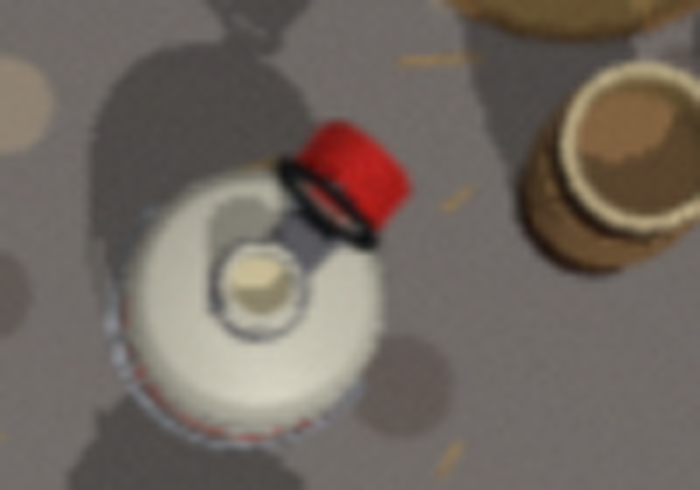

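Confirmed: the cream pot has its red cap standing on edge, away from the neck toward upper right (top crop: rim (261,283), ring centre about (329,201)). Measuring now.

Run:
```python
from h import *
from scipy.optimize import least_squares
T=lambda x,y:np.array([x/7+235-.43,y/7+150-.43]); S=lambda x,y:np.array([x/5.5+195-.41,y/5.5+130-.41])
rt,rs=T(261,281),S(259,192)
print("rim tri",tri(rs,rt),"onz",onz('top',rt,.173),onz('scene',rs,.173))
# model: px,py,yaw,strap,cap ext
def M(p):
    x,y,yaw,th=p
    ex=np.array([np.cos(yaw),np.sin(yaw),0]);ey=np.array([-np.sin(yaw),np.cos(yaw),0]);ez=np.array([0,0,1.])
    o=np.array([x,y,0]);h=o+.046*ex+.15*ez
    u=-ex*np.cos(th)+ez*np.sin(th)   # pin->cap along ring
    n=ez*np.cos(th)+ex*np.sin(th)   # cap out
    rc=h+.046*u
    return dict(rim=o+.173*ez,ring=rc,tip=h+.089*u,rl=rc+.033*ey,rr=rc-.033*ey,top=rc+n*.0355,ctl=rc+n*.0355+.028*ey,ctr=rc+n*.0355-.028*ey, hinge=h, cap=rc+n*.0205)
obs=[('rim','top',rt,1),('rim','scene',rs,1),
('rl','top',T(284,165),1),('rr','top',T(374,242),1),('ring','top',T(329,201),1),
('tip','scene',S(165,96),1),
('ctl','top',T(338,126),.7),('ctr','top',T(408,190),.7)]
f=lambda p:np.concatenate([w*(proj(c,M(p)[k])[0]-o) for k,c,o,w in obs])
r=least_squares(f,[.6,-.15,-.8,1.5]);print(r.x,r.cost);print(f(r.x).reshape(-1,2).round(2))
for k,v in M(r.x).items(): print(k,v.round(3),proj('top',v)[0].round(1),proj('scene',v)[0].round(1))
print('crop scene', {k:((proj('scene',v)[0]-[195,130])*5.5).round() for k,v in M(r.x).items()})
print("vase top",onz('top',(487/1.5,262/1.5),.19))
```

```text
rim tri (array([ 0.52366858, -0.17162229,  0.17536328]), np.float64(0.0006431646551056264)) onz [ 0.52418177 -0.17198738  0.173     ] [ 0.52133593 -0.17372639  0.173     ]
[ 0.52330435 -0.17264415 -0.74315136  1.62817298] 3.144644571179115
[[ 0.19  0.24]
 [-0.21  0.4 ]
 [-0.57 -0.41]
 [ 0.61  1.05]
 [ 0.01  0.67]
 [-0.12  1.37]
 [-0.43 -0.82]
 [ 0.89  0.15]]
rim [ 0.523 -0.173  0.173] [272. 190.] [241.5 164.9]
ring [ 0.559 -0.206  0.196] [281.6 179. ] [225.9 159.6]
tip [ 0.561 -0.207  0.239] [283.  176.6] [224.5 148.4]
rl [ 0.581 -0.181  0.196] [274.6 172.7] [225.8 165.8]
rr [ 0.537 -0.23   0.196] [288.6 185.2] [226.1 153.6]
top [ 0.585 -0.23   0.194] [288.2 171.7] [214.8 160.4]
ctl [ 0.604 -0.209  0.194] [282.2 166.4] [214.5 165.7]
ctr [ 0.566 -0.25   0.194] [294.1 176.9] [215.1 155.3]
hinge [ 0.557 -0.204  0.15 ] [280.2 181.3] [227.5 171.1]
cap [ 0.574 -0.219  0.195] [285.4 174.7] [219.5 160.1]
crop scene {'rim': array([256., 192.]), 'ring': array([170., 163.]), 'tip': array([162., 101.]), 'rl': array([169., 197.]), 'rr': array([171., 130.]), 'top': array([109., 167.]), 'ctl': array([107., 196.]), 'ctr': array([110., 139.]), 'hinge': array([178., 226.]), 'cap': array([135., 165.])}
vase top [ 0.57411905 -0.35949668  0.19      ]
```

```bash
cat >> h.py <<'E'
POT=np.array([.5233,-.1726]);YAW=-.743
def ex(): return np.array([np.cos(YAW),np.sin(YAW)])
def go(target,jaw=None):
    """shift in tool axes to a world TCP target; jaw=world yaw of jaw axis (mod pi)"""
    s=arm.get_state();A=R.from_euler('xyz',s['ee_rot']).as_matrix()
    d=A.T@(np.array(target)-s['eef_pos']); z=A[:,2]; y=np.arctan2(z[1],z[0])
    print('t',s['t'],'pos',s['eef_pos'].round(4),'jawyaw',y.round(3),'q',s['q'].round(3),'d mm',(d*1e3).round(1),'F',s['force'].round(1),'M',s['moment'].round(2),'w',s['width'].round(4))
    if jaw is not None: print('twist deg options',[(-np.degrees(jaw+k*np.pi-y)).round(1) for k in(-2,-1,0,1,2)])
    return d
E
python3 - <<'E'
from h import *
s=arm.get_state();print(R.from_euler('xyz',s['ee_rot']).as_matrix().round(3))
t=POT+.126*ex();print(t)
go([t[0],t[1],.30],YAW+np.pi/2)
E
```

```text
[[-0.     0.926 -0.376]
 [-0.001 -0.376 -0.926]
 [-1.     0.     0.001]]
[ 0.61609174 -0.25783904]Traceback (most recent call last):
  File "<stdin>", line 4, in <module>
  File "h.py", line 25, in go
    print('t',s['t'],'pos',s['eef_pos'].round(4),'jawyaw',y.round(3),'q',s['q'].round(3),'d mm',(d*1e3).round(1),'F',s['force'].round(1),'M',s['moment'].round(2),'w',s['width'].round(4))
                                                                                                                                                                      ^^^^^^^^^^^^^^^^
AttributeError: 'float' object has no attribute 'round'
```

```bash
sed -i "s/s\['width'\].round(4)/round(s['width'],4)/" h.py
python3 - <<'E'
from h import *
t=POT+.126*ex();print(t)
go([t[0],t[1],.30],YAW+np.pi/2)
E
```

```text
[ 0.61609174 -0.25783904]
t 0.1 pos [0.2539 0.6249 0.2   ] jawyaw -1.957 q [ 1.473  0.359  0.011 -0.    -1.224 -0.288] d mm [-98.9 667.9 681.6] F [ 0.1 -0.8 -0.5] M [ 0.01 -0.01  0.05] w 0.0877
twist deg options [np.float64(200.5), np.float64(20.5), np.float64(-159.5), np.float64(-339.5), np.float64(-519.5)]
```

Request:
jog_arm(
  motion=[
    {"dx": -0.04},
    {"dx": -0.08},
    {"dx": -0.1, "dy": 0.02, "dz": 0.02},
    {"dx": -0.1, "dy": 0.668, "dz": 0.682, "twist": 20.5},
    {"dx": -0.1, "dy": 0.668, "dz": 0.682, "twist": 20.5},
    {"dx": -0.1, "dy": 0.668, "dz": 0.682, "twist": 20.5},
    {"dx": -0.1, "dy": 0.668, "dz": 0.682, "twist": 20.5},
    {"dx": -0.1, "dy": 0.668, "dz": 0.682, "twist": 20.5},
    {"dx": -0.1, "dy": 0.668, "dz": 0.682, "twist": 20.5},
    {"dx": -0.1, "dy": 0.668, "dz": 0.682, "twist": 20.5},
    {"dx": -0.1, "dy": 0.668, "dz": 0.682, "twist": 20.5},
    {"dx": -0.1, "dy": 0.668, "dz": 0.682, "twist": 20.5},
    {"dx": -0.1, "dy": 0.668, "dz": 0.682, "twist": 20.5},
    {"dx": -0.1, "dy": 0.668, "dz": 0.682, "twist": 20.5},
    {"dx": -0.1, "dy": 0.668, "dz": 0.682, "twist": 20.5},
    {"dx": -0.1, "dy": 0.668, "dz": 0.682, "twist": 20.5},
    {"dx": -0.1, "dy": 0.668, "dz": 0.682, "twist": 20.5},
    {"dx": -0.1, "dy": 0.668, "dz": 0.682, "twist": 20.5},
    {"dx": -0.1, "dy": 0.668, "dz": 0.682, "twist": 20.5},
    {"dx": -0.1, "dy": 0.668, "dz": 0.682, "twist": 20.5},
  ],
  gripper=0,
  newtons=10,
)

```text
invalid input
```

Run:
```python
from h import *
t=POT+.126*ex()
go([t[0],t[1],.30],YAW+np.pi/2)
```

```text
t 0.1 pos [0.2539 0.6249 0.2   ] jawyaw -1.957 q [ 1.473  0.359  0.011 -0.    -1.224 -0.288] d mm [-98.9 667.9 681.6] F [ 0.1 -0.8 -0.5] M [ 0.01 -0.01  0.05] w 0.0877
twist deg options [np.float64(200.5), np.float64(20.5), np.float64(-159.5), np.float64(-339.5), np.float64(-519.5)]
```

Request:
jog_arm(
  motion=[
    {"dx": -0.04, "dy": 0, "dz": 0, "twist": 0},
    {"dx": -0.08, "dy": 0, "dz": 0, "twist": 0},
    {"dx": -0.1, "dy": 0.02, "dz": 0.02, "twist": 0},
    {"dx": -0.1, "dy": 0.668, "dz": 0.682, "twist": 20.5},
    {"dx": -0.1, "dy": 0.668, "dz": 0.682, "twist": 20.5},
    {"dx": -0.1, "dy": 0.668, "dz": 0.682, "twist": 20.5},
    {"dx": -0.1, "dy": 0.668, "dz": 0.682, "twist": 20.5},
    {"dx": -0.1, "dy": 0.668, "dz": 0.682, "twist": 20.5},
    {"dx": -0.1, "dy": 0.668, "dz": 0.682, "twist": 20.5},
    {"dx": -0.1, "dy": 0.668, "dz": 0.682, "twist": 20.5},
    {"dx": -0.1, "dy": 0.668, "dz": 0.682, "twist": 20.5},
    {"dx": -0.1, "dy": 0.668, "dz": 0.682, "twist": 20.5},
    {"dx": -0.1, "dy": 0.668, "dz": 0.682, "twist": 20.5},
    {"dx": -0.1, "dy": 0.668, "dz": 0.682, "twist": 20.5},
    {"dx": -0.1, "dy": 0.668, "dz": 0.682, "twist": 20.5},
    {"dx": -0.1, "dy": 0.668, "dz": 0.682, "twist": 20.5},
    {"dx": -0.1, "dy": 0.668, "dz": 0.682, "twist": 20.5},
    {"dx": -0.1, "dy": 0.668, "dz": 0.682, "twist": 20.5},
    {"dx": -0.1, "dy": 0.668, "dz": 0.682, "twist": 20.5},
    {"dx": -0.1, "dy": 0.668, "dz": 0.682, "twist": 20.5},
  ],
  gripper=0,
  newtons=10,
)

```text
t: 1.77
eef_pos: [0.5337, -0.0583, 0.3008]
ee_rot: [-2.18, 1.571, 1.789]
force: [0.3, 1.5, 0.9]
width: 0.0006
```

Run:
```python
from h import *
t=POT+.126*ex()
go([t[0],t[1],.30],YAW+np.pi/2)
```

```text
t 1.7667 pos [ 0.5337 -0.0583  0.3008] jawyaw -2.314 q [ 0.256  0.079 -0.125 -0.    -1.367  0.571] d mm [  0.7 195.7  91.1] F [0.3 1.5 0.9] M [ 0.18 -0.12  0.04] w 0.0006
twist deg options [np.float64(180.0), np.float64(-0.0), np.float64(-180.0), np.float64(-360.0), np.float64(-540.0)]
```

Request:
jog_arm(
  motion=[
    {"dx": 0, "dy": 0.04, "dz": 0.02, "twist": 0},
    {"dx": 0, "dy": 0.08, "dz": 0.04, "twist": 0},
    {"dx": 0, "dy": 0.12, "dz": 0.06, "twist": 0},
    {"dx": 0, "dy": 0.14, "dz": 0.065, "twist": 0},
    {"dx": 0, "dy": 0.14, "dz": 0.065, "twist": 0},
    {"dx": 0, "dy": 0.14, "dz": 0.065, "twist": 0},
    {"dx": 0, "dy": 0.14, "dz": 0.065, "twist": 0},
  ],
)

```text
t: 2.35
eef_pos: [0.5923, -0.1987, 0.3002]
ee_rot: [-1.074, 1.569, 2.894]
force: [-0.9, 0.9, 0.5]
width: 0.0003
```

Run:
```python
from h import *
t=POT+.126*ex()
go([t[0],t[1],.216],YAW+np.pi/2)
```

```text
t 2.35 pos [ 0.5923 -0.1987  0.3002] jawyaw -2.315 q [-0.012  0.232  0.058 -0.    -1.398  0.838] d mm [84.1 57.7 27.3] F [-0.9  0.9  0.5] M [0.12 0.01 0.05] w 0.0003
twist deg options [np.float64(179.9), np.float64(-0.1), np.float64(-180.1), np.float64(-360.1), np.float64(-540.1)]
```

Request:
jog_arm(
  motion=[
    {"dx": 0, "dy": 0.03, "dz": 0.014, "twist": 0},
    {"dx": 0, "dy": 0.058, "dz": 0.027, "twist": 0},
    {"dx": 0.03, "dy": 0.058, "dz": 0.027, "twist": 0},
    {"dx": 0.06, "dy": 0.058, "dz": 0.027, "twist": 0},
    {"dx": 0.084, "dy": 0.058, "dz": 0.027, "twist": 0},
    {"dx": 0.084, "dy": 0.058, "dz": 0.027, "twist": 0},
    {"dx": 0.084, "dy": 0.058, "dz": 0.027, "twist": 0},
  ],
)

```text
t: 2.93
eef_pos: [0.6165, -0.2568, 0.2168]
ee_rot: [-0.781, 1.569, -3.094]
force: [-0.5, 1.1, 1.7]
width: 0.0007
```

Run:
```python
from h import *
t=POT+(.046-.045)*ex()
go([t[0],t[1],.216],YAW+np.pi/2)
for n,(x0,y0,x1,y1) in {"scene":(195,110,295,210),"top":(235,140,335,220)}.items():
    f=arm.grab_frame(n)[y0:y1,x0:x1,::-1]
    cv2.imwrite(f"pics/{n}1c.png",cv2.resize(f,None,fx=5,fy=5,interpolation=cv2.INTER_CUBIC))
a,b=cv2.imread("pics/scene1c.png"),cv2.imread("pics/top1c.png")
b=cv2.copyMakeBorder(b,0,100,0,0,cv2.BORDER_CONSTANT);cv2.imwrite("pics/m1.png",cv2.resize(np.hstack([a,b]),None,fx=.8,fy=.8))
```

```text
t 2.9333 pos [ 0.6165 -0.2568  0.2168] jawyaw -2.313 q [-0.103  0.339  0.02   0.    -1.253  0.932] d mm [   1.  -124.6    0.9] F [-0.5  1.1  1.7] M [ 0.05 -0.03 -0.04] w 0.0007
twist deg options [np.float64(180.1), np.float64(0.1), np.float64(-179.9), np.float64(-359.9), np.float64(-539.9)]
```

View pics/m1.png

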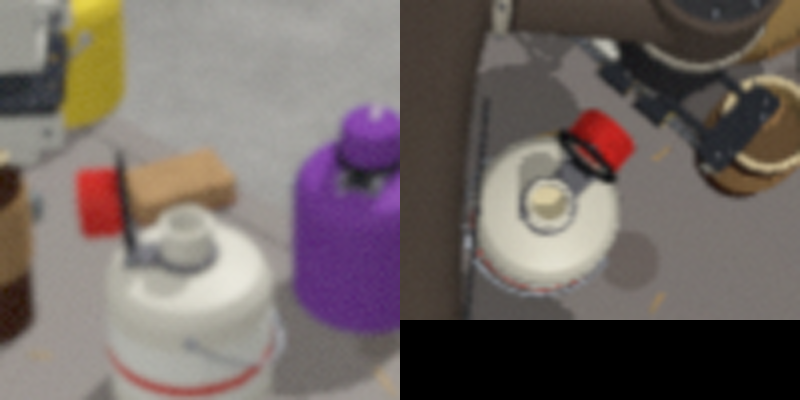

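Request:
jog_arm(
  motion=[
    {"dx": 0, "dy": -0.015, "dz": 0, "twist": 0},
    {"dx": 0, "dy": -0.025, "dz": 0, "twist": 0},
    {"dx": 0, "dy": -0.033, "dz": 0, "twist": 0},
    {"dx": 0, "dy": -0.041, "dz": 0, "twist": 0},
    {"dx": 0, "dy": -0.049, "dz": 0, "twist": 0},
    {"dx": 0, "dy": -0.057, "dz": 0, "twist": 0},
    {"dx": 0, "dy": -0.065, "dz": 0, "twist": 0},
  ],
)

```text
t: 3.62
eef_pos: [0.5687, -0.2134, 0.2171]
ee_rot: [2.127, 1.57, -0.187]
force: [-0.2, -0.3, 0.2]
width: 0.0005
```

```bash
cat >> h.py <<'E'
def look(k,jaw=True,rel=-.045,z=.216):
    t=POT+(.046+rel)*ex()
    go([t[0],t[1],z],YAW+np.pi/2 if jaw else None)
    I=[]
    for n,(x0,y0,x1,y1) in {"scene":(195,120,275,200),"top":(235,150,315,230)}.items():
        f=arm.grab_frame(n)[y0:y1,x0:x1,::-1]
        I.append(cv2.resize(f,None,fx=5,fy=5,interpolation=cv2.INTER_CUBIC))
    cv2.imwrite(f"pics/m{k}.png",np.hstack(I))
E
python3 -c "
from h import *
look(2)"
```

```text
t 3.6167 pos [ 0.5687 -0.2134  0.2171] jawyaw -2.314 q [-0.038  0.238 -0.12   0.    -1.212  0.865] d mm [  1.1 -60.    0.7] F [-0.2 -0.3  0.2] M [ 0.07  0.01 -0.02] w 0.0005
twist deg options [np.float64(180.0), np.float64(-0.0), np.float64(-180.0), np.float64(-360.0), np.float64(-540.0)]
```

View pics/m2.png

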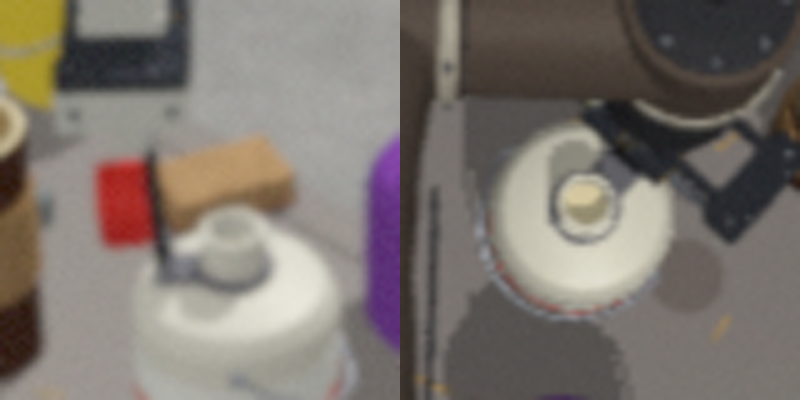

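```bash
python3 -c "
from h import *
p=arm.get_state()['eef_pos']
for n,o in (('scene',(195,120)),('top',(235,150))):
  for dz in(-.011,0,.055): print(n,dz,(proj(n,p+[0,0,dz])-o)*5)
f=arm.grab_frame('scene');cv2.imwrite('pics/s2.png',cv2.resize(f[60:220,150:310,::-1],None,fx=3.7,fy=3.7,interpolation=cv2.INTER_CUBIC))
"
```

```text
scene -0.011 [[134.76124208 185.75446404]]
scene 0 [[133.81582855 171.51038337]]
scene 0.055 [[128.9982205   98.35739646]]
top -0.011 [[244.57253713 129.21372813]]
top 0 [[245.78617841 126.81646435]]
top 0.055 [[252.09509534 114.3526301 ]]
```

View pics/s2.png

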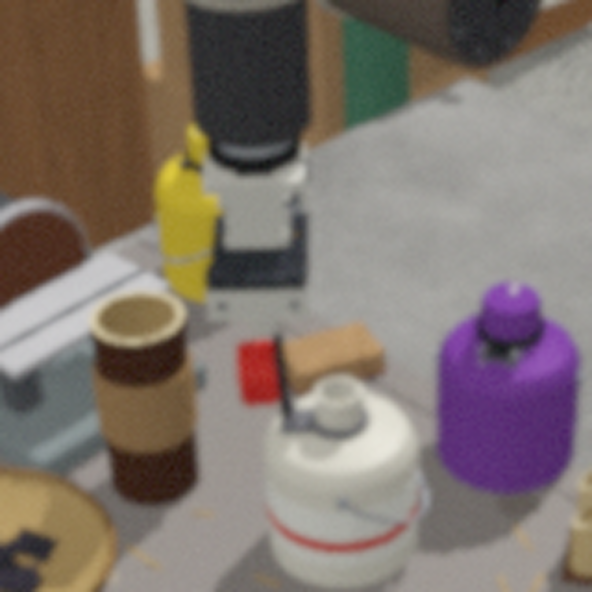

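```bash
python3 -c "
from h import *
s=arm.get_state();p=s['eef_pos'];A=R.from_euler('xyz',s['ee_rot']).as_matrix()
for nm,v in dict(bodynear=[-.055,0,-.0965],bodyfar=[-.055,0,.0965],bl=[-.055,.039,-.0965],br=[-.055,-.039,-.0965],fn=[.011,0,-.021],fnl=[.011,.0095,-.021],fnr=[.011,-.0095,-.021],ftop=[-.055,0,-.021],flange=[-.2,0,0]).items():
  w=p+A@np.array(v); print(nm,w.round(3),'s2',((proj('scene',w)[0]-[150,60])*3.7).round(),'m2top',((proj('top',w)[0]-[235,150])*5+[400,0]).round())
print(arm.camera_model('scene')['eye'])
f=arm.grab_frame('top');cv2.imwrite('pics/t2.png',cv2.resize(f[110:240,200:360,::-1],None,fx=5,fy=5,interpolation=cv2.INTER_CUBIC)[:600])
f=arm.grab_frame('scene');cv2.imwrite('pics/s2b.png',cv2.resize(f[110:190,180:260,::-1],None,fx=7,fy=7,interpolation=cv2.INTER_CUBIC)[:600])
"
```

```text
bodynear [ 0.634 -0.142  0.272] s2 [259. 363.] m2top [546.  19.]
bodyfar [ 0.504 -0.285  0.272] s2 [264. 234.] m2top [760. 209.]
bl [ 0.663 -0.169  0.272] s2 [209. 364.] m2top [584. -23.]
br [ 0.606 -0.116  0.272] s2 [308. 361.] m2top [507.  61.]
fn [ 0.583 -0.198  0.206] s2 [265. 374.] m2top [623. 109.]
fnl [ 0.59  -0.205  0.206] s2 [254. 374.] m2top [632.  99.]
fnr [ 0.576 -0.192  0.206] s2 [276. 374.] m2top [614. 119.]
ftop [ 0.583 -0.198  0.272] s2 [261. 309.] m2top [629.  93.]
flange [ 0.569 -0.214  0.417] s2 [251. 140.] m2top [671.  77.]
[1.34198192 0.73316059 1.07403986]
```

View pics/t2.png

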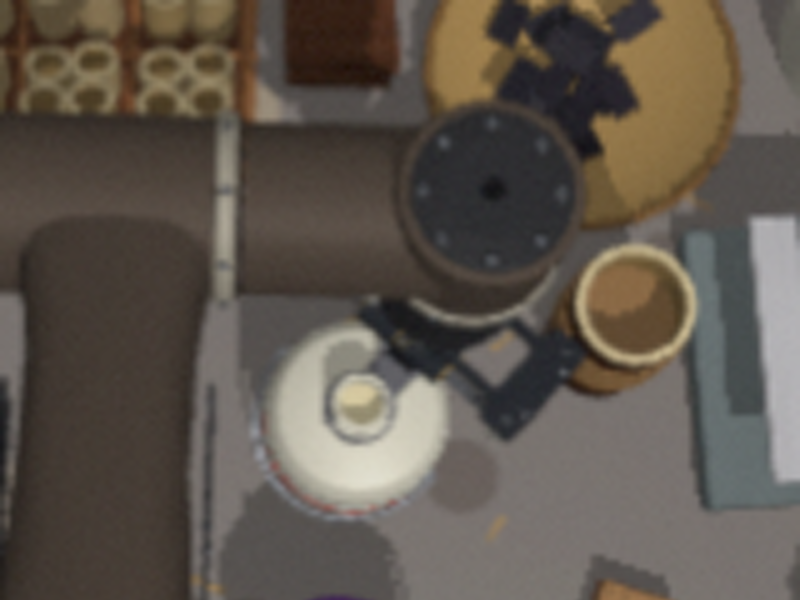

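View pics/s2b.png

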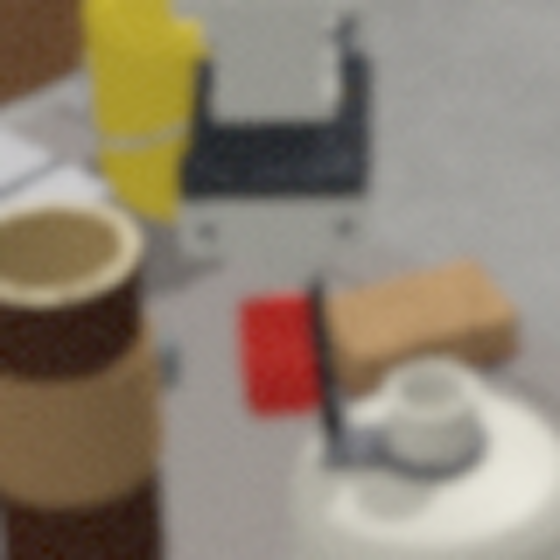

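```bash
python3 -c "
from h import *
f=np.mean([arm.grab_frame('scene').astype(float) for _ in range(4)],0)[90:190,170:290,::-1]
f=np.clip((f-60)*1.6,0,255).astype(np.uint8)
cv2.imwrite('pics/s3.png',cv2.resize(f,None,fx=6,fy=6,interpolation=cv2.INTER_CUBIC))
"
```

```text
(no output)
```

View pics/s3.png

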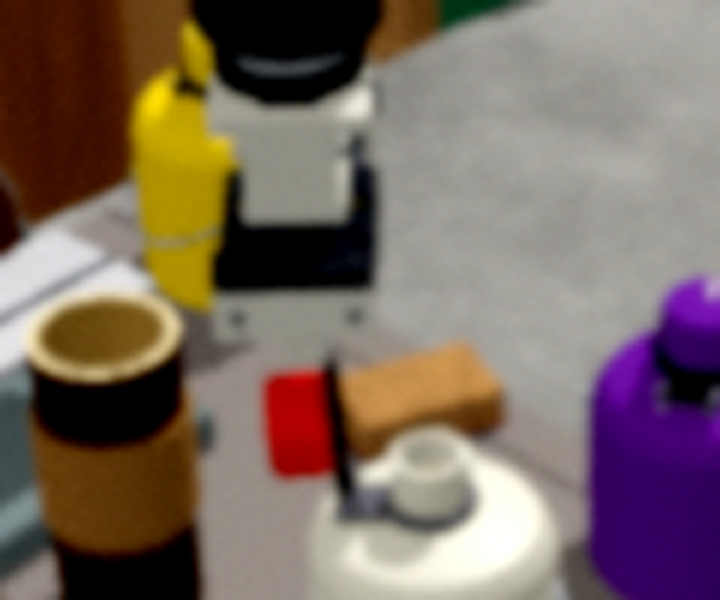

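The picture and the state disagree: the closed fingers should hide part of the cap, but it is clear and untouched at zero force. I'll back off and view the hand side-on.

Request:
jog_arm(
  motion=[
    {"dx": 0, "dy": 0.03, "dz": 0, "twist": 0},
    {"dx": 0, "dy": 0.06, "dz": 0, "twist": 0},
    {"dx": 0, "dy": 0.075, "dz": 0, "twist": 7},
    {"dx": 0, "dy": 0.075, "dz": 0, "twist": 14},
    {"dx": 0, "dy": 0.075, "dz": 0, "twist": 21},
    {"dx": 0, "dy": 0.075, "dz": 0, "twist": 28},
    {"dx": 0, "dy": 0.075, "dz": 0, "twist": 35},
    {"dx": 0, "dy": 0.075, "dz": 0, "twist": 42},
    {"dx": 0, "dy": 0.075, "dz": 0, "twist": 49},
    {"dx": 0, "dy": 0.075, "dz": 0, "twist": 56},
    {"dx": 0, "dy": 0.075, "dz": 0, "twist": 60},
    {"dx": 0, "dy": 0.075, "dz": 0, "twist": 60},
  ],
)

```text
t: 5.07
eef_pos: [0.6244, -0.2649, 0.2165]
ee_rot: [0.146, 1.57, 3.064]
force: [0.5, 0.6, 0.7]
width: 0.0005
```

```bash
python3 -c "
from h import *
s=arm.get_state();p=s['eef_pos'];A=R.from_euler('xyz',s['ee_rot']).as_matrix()
go(p)
f=arm.grab_frame('scene')[70:190,150:290,::-1].copy()
f=cv2.resize(f,None,fx=5.5,fy=5.5,interpolation=cv2.INTER_CUBIC)
for v in ([-.055,0,-.0965],[-.055,0,.0965],[.011,0,0],[-.055,0,0]):
  w=(proj('scene',p+A@np.array(v))[0]-[150,70])*5.5; cv2.circle(f,tuple(int(i) for i in w),4,(0,255,0),-1);print(w)
cv2.imwrite('pics/s4.png',f)
"
```

```text
t 5.0667 pos [ 0.6244 -0.2649  0.2165] jawyaw 2.918 q [-0.114  0.356  0.044  0.    -1.259 -0.109] d mm [0. 0. 0.] F [0.5 0.6 0.7] M [ 0.11 -0.09 -0.05] w 0.0005
[ 94.8303104  442.41913576]
[404.4858013 337.7086522]
[263.3740346  484.46457368]
[253.35066955 388.55809501]
```

View pics/s4.png

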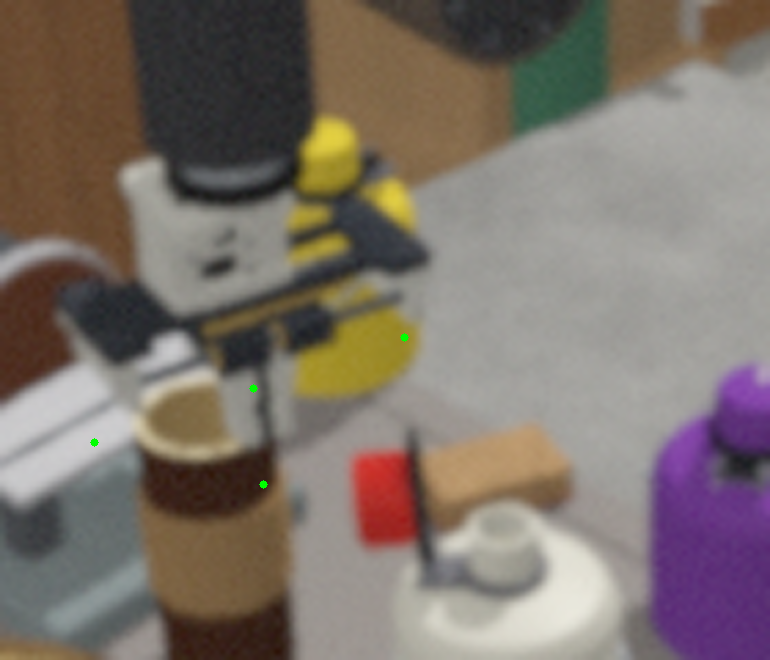

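```bash
python3 -c "
from h import *
f=arm.grab_frame('top')[120:220,250:370,::-1].copy()
cv2.imwrite('pics/t4.png',cv2.resize(f,None,fx=6.5,fy=6,interpolation=cv2.INTER_CUBIC))
"
```

```text
(no output)
```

View pics/t4.png

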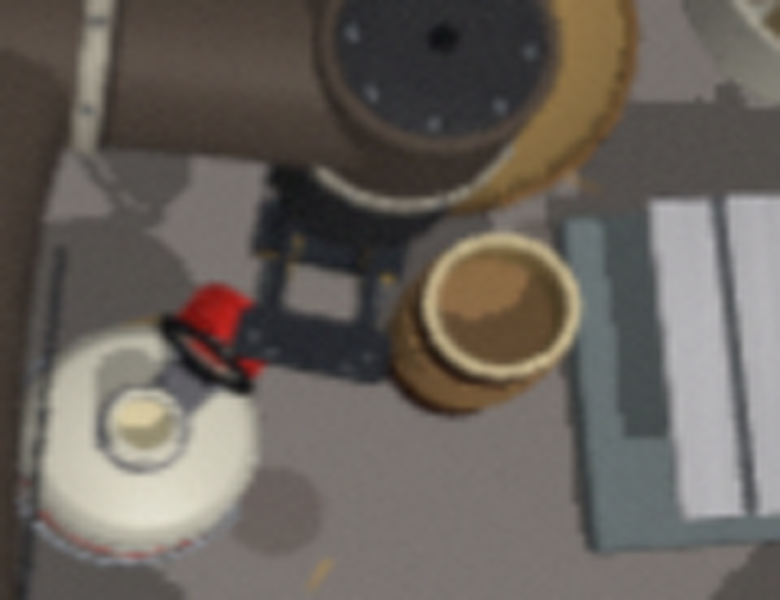

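```bash
python3 -c "
from h import *
s=arm.get_state();p=s['eef_pos'];A=R.from_euler('xyz',s['ee_rot']).as_matrix()
S=lambda x,y:(x/5.5+150-.4,y/5.5+70-.4); T=lambda x,y:(x/6.5+250-.4,y/6+120-.4)
for a,b in ((S(430,258),T(240,350)),(S(338,198),T(383,380))):
  P,g=tri(a,b);print(P.round(4),g,'tool frame',(A.T@(P-p)).round(4))
# vase rim centre: scene s4 ~ ; red ring
print(tri(S(413,437),T(212,350)))
e,d=ray('scene',S(265,440)); 
# fingertip on ray at hand's vertical plane: nearest to tool axis
ax=A[:,0]; M=np.c_[d,-ax]; q=np.linalg.lstsq(M,p-e,rcond=None)[0];print('tip along tool x',q[1],np.linalg.norm(e+q[0]*d-p-q[1]*ax))
"
```

```text
[ 0.5399 -0.2096  0.3441] 0.0021772608647301238 tool frame [-0.1275 -0.0356  0.0945]
[ 0.5293 -0.2862  0.346 ] 0.015528672827323474 tool frame [-0.1294  0.0415  0.0884]
(array([ 0.55833658, -0.20633103,  0.23527085]), np.float64(0.0040769294390118165))
tip along tool x -0.021224975281089388 0.0023899059823572367
```

Side-on view: the fingertips are at s4 (265,440), while the state predicts (263,484). So the tips sit about 32 mm higher than stated (sideways agreement within 3 mm). I'll allow for that and lower by 32 mm.

Request:
jog_arm(
  motion=[
    {"dx": 0.008, "dy": 0, "dz": 0, "twist": -7},
    {"dx": 0.016, "dy": 0, "dz": 0, "twist": -14},
    {"dx": 0.024, "dy": 0, "dz": 0, "twist": -21},
    {"dx": 0.032, "dy": 0, "dz": 0, "twist": -28},
    {"dx": 0.032, "dy": 0, "dz": 0, "twist": -35},
    {"dx": 0.032, "dy": 0, "dz": 0, "twist": -42},
    {"dx": 0.032, "dy": 0, "dz": 0, "twist": -49},
    {"dx": 0.032, "dy": 0, "dz": 0, "twist": -56},
    {"dx": 0.032, "dy": 0, "dz": 0, "twist": -60},
    {"dx": 0.032, "dy": 0, "dz": 0, "twist": -60},
    {"dx": 0.032, "dy": 0, "dz": 0, "twist": -60},
  ],
)

```text
t: 6.08
eef_pos: [0.6245, -0.2647, 0.1848]
ee_rot: [-0.799, 1.571, -3.114]
force: [-0.4, 0.2, -0.0]
width: 0.0005
```

```bash
python3 -c "
from h import *
look(5,z=.184)"
```

```text
t 6.0833 pos [ 0.6245 -0.2647  0.1848] jawyaw -2.315 q [-0.114  0.373 -0.003  0.    -1.194  0.941] d mm [   0.8 -135.8    0.8] F [-0.4  0.2 -0. ] M [ 0.06  0.04 -0.04] w 0.0005
twist deg options [np.float64(179.9), np.float64(-0.1), np.float64(-180.1), np.float64(-360.1), np.float64(-540.1)]
```

View pics/m5.png

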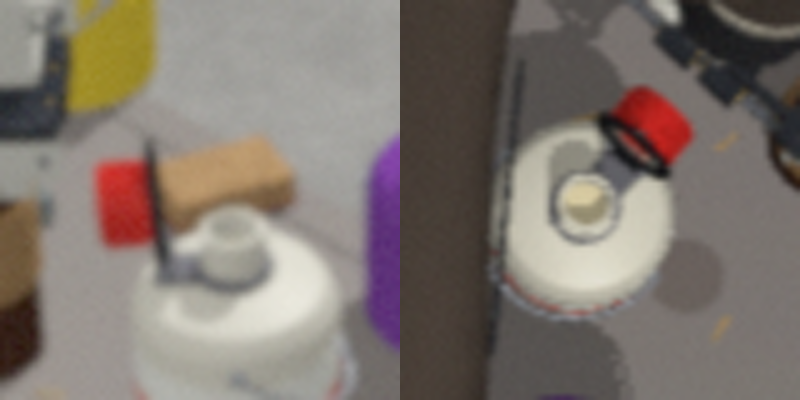

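Request:
jog_arm(
  motion=[
    {"dx": 0, "dy": -0.02, "dz": 0, "twist": 0},
    {"dx": 0, "dy": -0.035, "dz": 0, "twist": 0},
    {"dx": 0, "dy": -0.043, "dz": 0, "twist": 0},
    {"dx": 0, "dy": -0.049, "dz": 0, "twist": 0},
    {"dx": 0, "dy": -0.055, "dz": 0, "twist": 0},
    {"dx": 0, "dy": -0.061, "dz": 0, "twist": 0},
    {"dx": 0, "dy": -0.067, "dz": 0, "twist": 0},
    {"dx": 0, "dy": -0.073, "dz": 0, "twist": 0},
    {"dx": 0, "dy": -0.079, "dz": 0, "twist": 0},
  ],
)

```text
t: 6.93
eef_pos: [0.5661, -0.211, 0.185]
ee_rot: [1.645, 1.57, -0.669]
force: [0.8, -1.2, 2.4]
width: 0.0003
```

```bash
python3 -c "
from h import *
look(6,z=.184)"
```

```text
t 6.9333 pos [ 0.5661 -0.211   0.185 ] jawyaw -2.314 q [-0.033  0.254 -0.174  0.    -1.143  0.861] d mm [  1.  -56.5   0.7] F [ 0.8 -1.2  2.4] M [-0.19 -0.18 -0.02] w 0.0003
twist deg options [np.float64(180.0), np.float64(-0.0), np.float64(-180.0), np.float64(-360.0), np.float64(-540.0)]
```

View pics/m6.png

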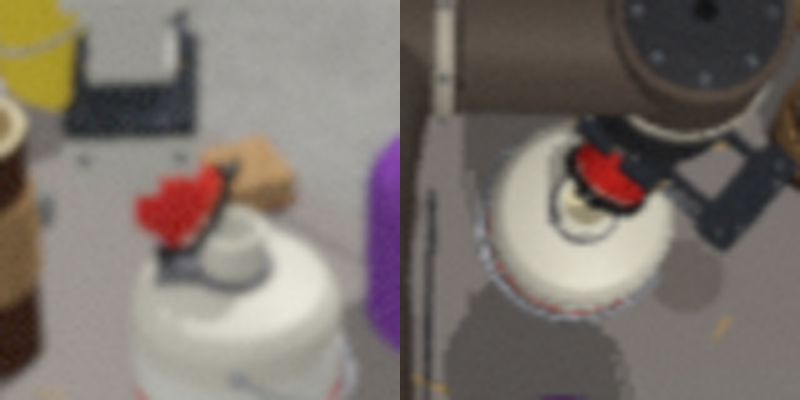

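The cap is swinging over (ring about 60°, red face tilted at scene (180,205)), and the pot has not moved. Continuing the push.

Request:
jog_arm(
  motion=[
    {"dx": 0, "dy": -0.007, "dz": 0, "twist": 0},
    {"dx": 0, "dy": -0.014, "dz": 0, "twist": 0},
    {"dx": 0, "dy": -0.021, "dz": 0, "twist": 0},
    {"dx": 0, "dy": -0.028, "dz": 0, "twist": 0},
    {"dx": 0, "dy": -0.035, "dz": 0, "twist": 0},
    {"dx": 0, "dy": -0.042, "dz": 0, "twist": 0},
    {"dx": 0, "dy": -0.049, "dz": 0, "twist": 0},
    {"dx": 0, "dy": -0.056, "dz": 0, "twist": 0},
    {"dx": 0, "dy": -0.056, "dz": 0, "twist": 0},
  ],
)

```text
t: 7.78
eef_pos: [0.524, -0.1724, 0.185]
ee_rot: [-2.286, 1.57, 1.683]
force: [-0.3, -0.3, -0.7]
width: 0.0005
```

```bash
python3 -c "
from h import *
look(7,z=.184)"
```

```text
t 7.7833 pos [ 0.524  -0.1724  0.185 ] jawyaw -2.314 q [ 0.037  0.168 -0.285 -0.    -1.117  0.791] d mm [1.  0.6 0.6] F [-0.3 -0.3 -0.7] M [0.05 0.03 0.02] w 0.0005
twist deg options [np.float64(180.0), np.float64(-0.0), np.float64(-180.0), np.float64(-360.0), np.float64(-540.0)]
```

View pics/m7.png

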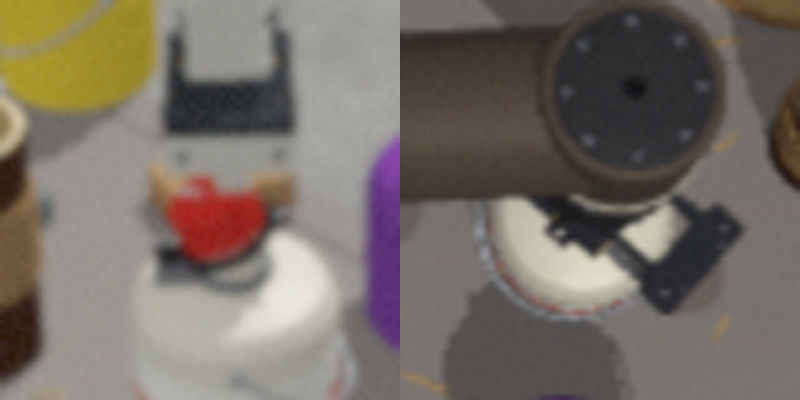

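Request:
jog_arm(
  motion=[
    {"dx": 0.003, "dy": 0, "dz": 0, "twist": 0},
    {"dx": 0.006, "dy": 0, "dz": 0, "twist": 0},
    {"dx": 0.009, "dy": 0, "dz": 0, "twist": 0},
    {"dx": 0.012, "dy": 0, "dz": 0, "twist": 0},
    {"dx": 0.014, "dy": 0, "dz": 0, "twist": 0},
    {"dx": 0.016, "dy": 0, "dz": 0, "twist": 0},
  ],
)

```text
t: 8.38
eef_pos: [0.5249, -0.1733, 0.1684]
ee_rot: [-0.808, 1.57, -3.122]
force: [-0.3, 0.5, 0.6]
width: 0.0003
```

```bash
python3 -c "
from h import *
look(8,z=.184)"
```

```text
t 8.3833 pos [ 0.5249 -0.1733  0.1684] jawyaw -2.314 q [ 0.035  0.183 -0.307 -0.    -1.081  0.792] d mm [-15.6  -0.7   0.6] F [-0.3  0.5  0.6] M [ 0.14  0.15 -0.01] w 0.0003
twist deg options [np.float64(180.0), np.float64(-0.0), np.float64(-180.0), np.float64(-360.0), np.float64(-540.0)]
```

View pics/m8.png

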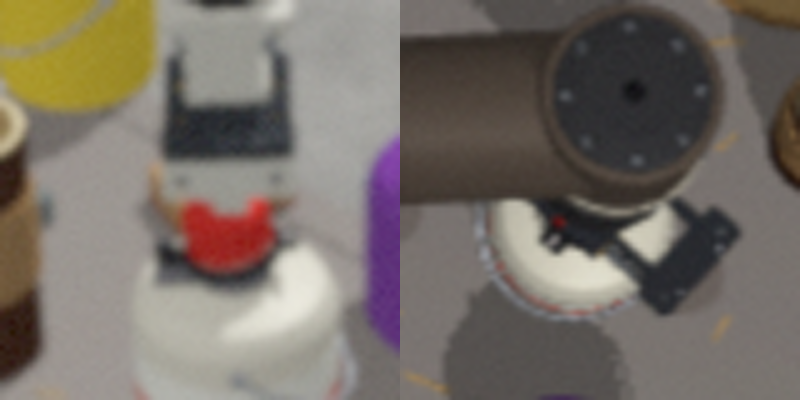

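Nearly level, with small forces. Pressing on until the force shows it is seated.

Request:
jog_arm(
  motion=[
    {"dx": 0.001, "dy": 0, "dz": 0, "twist": 0},
    {"dx": 0.002, "dy": 0, "dz": 0, "twist": 0},
    {"dx": 0.003, "dy": 0, "dz": 0, "twist": 0},
    {"dx": 0.004, "dy": 0, "dz": 0, "twist": 0},
    {"dx": 0.004, "dy": 0, "dz": 0, "twist": 0},
  ],
)

```text
t: 8.9
eef_pos: [0.525, -0.1732, 0.1647]
ee_rot: [-1.494, 1.571, 2.474]
force: [-0.2, -0.0, 0.1]
width: 0.0003
```

Request:
jog_arm(
  motion=[
    {"dx": 0.001, "dy": 0, "dz": 0, "twist": 0},
    {"dx": 0.002, "dy": 0, "dz": 0, "twist": 0},
    {"dx": 0.002, "dy": 0, "dz": 0, "twist": 0},
  ],
)

```text
t: 9.15
eef_pos: [0.525, -0.1732, 0.1627]
ee_rot: [-1.153, 1.571, 2.815]
force: [0.1, 0.2, 0.5]
width: 0.0008
```

Request:
jog_arm(
  motion=[
    {"dx": 0.001, "dy": 0, "dz": 0, "twist": 0},
    {"dx": 0.002, "dy": 0, "dz": 0, "twist": 0},
    {"dx": 0.002, "dy": 0, "dz": 0, "twist": 0},
  ],
)

```text
t: 9.4
eef_pos: [0.525, -0.1732, 0.1606]
ee_rot: [-1.274, 1.571, 2.694]
force: [-0.3, 0.0, 0.3]
width: 0.0005
```

```bash
python3 -c "
from h import *
look(9,z=.184)"
```

```text
t 9.4 pos [ 0.525  -0.1732  0.1606] jawyaw -2.314 q [ 0.036  0.19  -0.318 -0.    -1.064  0.792] d mm [-23.4  -0.6   0.7] F [-0.3  0.   0.3] M [ 0.04 -0.02  0.01] w 0.0005
twist deg options [np.float64(180.0), np.float64(-0.0), np.float64(-180.0), np.float64(-360.0), np.float64(-540.0)]
```

View pics/m9.png

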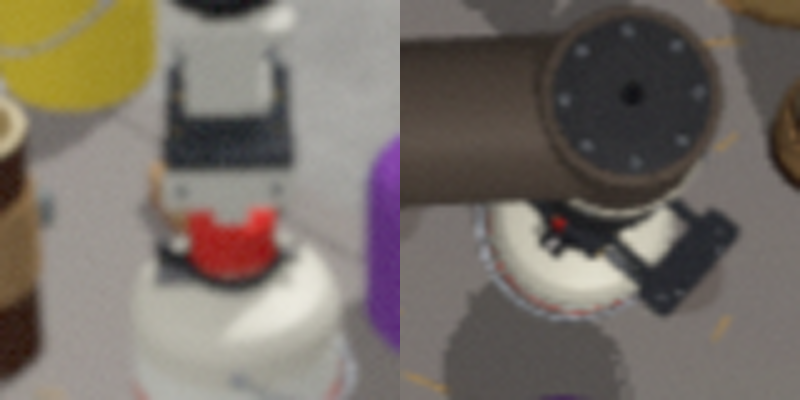

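Request:
jog_arm(
  motion=[
    {"dx": 0.001, "dy": 0, "dz": 0, "twist": 0},
    {"dx": 0.002, "dy": 0, "dz": 0, "twist": 0},
    {"dx": 0.002, "dy": 0, "dz": 0, "twist": 0},
  ],
)

```text
t: 9.75
eef_pos: [0.5253, -0.1733, 0.1596]
ee_rot: [1.853, 1.57, -0.461]
force: [-2.6, 2.0, 6.4]
width: 0.0003
```

Request:
jog_arm(
  motion=[
    {"dx": 0.001, "dy": 0, "dz": 0, "twist": 0},
    {"dx": 0.002, "dy": 0, "dz": 0, "twist": 0},
    {"dx": 0.002, "dy": 0, "dz": 0, "twist": 0},
  ],
)

```text
t: 10.0
eef_pos: [0.5254, -0.1734, 0.159]
ee_rot: [1.888, 1.569, -0.425]
force: [-5.4, 4.2, 16.5]
width: 0.0005
```

Request:
jog_arm(
  motion=[
    {"dx": -0.03, "dy": 0, "dz": 0, "twist": 0},
    {"dx": -0.06, "dy": 0.03, "dz": 0, "twist": 0},
    {"dx": -0.06, "dy": 0.06, "dz": 0, "twist": 0},
    {"dx": -0.06, "dy": 0.09, "dz": 0.0, "twist": 0},
    {"dx": -0.06, "dy": 0.11, "dz": 0.0, "twist": 0},
    {"dx": -0.06, "dy": 0.11, "dz": 0.0, "twist": 0},
  ],
  gripper=0.0876,
)

```text
t: 10.5
eef_pos: [0.6079, -0.25, 0.2154]
ee_rot: [-0.431, 1.57, -2.747]
force: [0.7, 0.8, -1.5]
width: 0.0353
```

```bash
python3 -c "
from h import *
look(10,z=.184)"
```

```text
t 10.5 pos [ 0.6079 -0.25    0.2154] jawyaw -2.316 q [-9.400e-02  3.220e-01 -8.000e-03  1.000e-03 -1.241e+00  9.190e-01] d mm [  31.4 -113.6    0.5] F [ 0.7  0.8 -1.5] M [ 0.09  0.01 -0.03] w 0.0353
twist deg options [np.float64(179.9), np.float64(-0.1), np.float64(-180.1), np.float64(-360.1), np.float64(-540.1)]
```

View pics/m10.png

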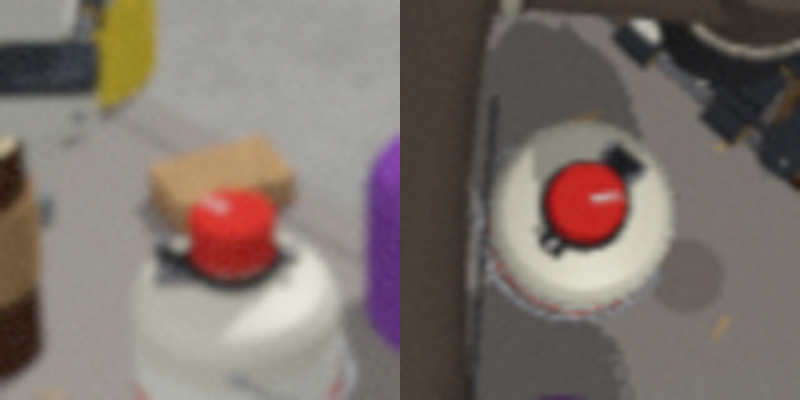

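Cap is down: top view shows the red cap at (587,203), the tab at (550,240) and the white rib pointing right to (617,196). That makes it about 145° (2.5 rad) unscrewed, above 2.0 as needed. Next: its centre.

```bash
python3 -c "
from h import *
f=arm.grab_frame('top'); g=f[165:215,240:300]
hsv=cv2.cvtColor(g,cv2.COLOR_RGB2HSV); m=((hsv[...,0]<8)|(hsv[...,0]>172))&(hsv[...,1]>170)&(hsv[...,2]>70)
n,l,st,c=cv2.connectedComponentsWithStats(m.astype(np.uint8)); i=1+st[1:,4].argmax(); print(st[i],c[i]+[240,165])
b=st[i]; print('bbox centre',b[0]+b[2]/2-.5+240,b[1]+b[3]/2-.5+165)
u=(b[0]+b[2]/2-.5+240,b[1]+b[3]/2-.5+165)
print(onz('top',u,.18),onz('top',c[i]+[240,165],.18)); 
t=onz('top',u,.18); go([t[0],t[1],.2],YAW+np.pi/2)
"
```

```text
[ 24  18  16  16 185] [271.40540541 190.24324324]
bbox centre 271.5 190.5
[ 0.52052562 -0.1703056   0.18      ] [ 0.5214428  -0.16998518  0.18      ]
t 10.65 pos [ 0.6056 -0.2478  0.2161] jawyaw -2.315 q [-0.091  0.317 -0.013 -0.    -1.241  0.918] d mm [  16.2 -115.     0.6] F [-0.8  1.  -0.6] M [0.05 0.01 0.02] w 0.0468
twist deg options [np.float64(179.9), np.float64(-0.1), np.float64(-180.1), np.float64(-360.1), np.float64(-540.1)]
```

Request:
jog_arm(
  motion=[
    {"dx": 0, "dy": -0.03, "dz": 0, "twist": 0},
    {"dx": 0, "dy": -0.06, "dz": 0, "twist": 0},
    {"dx": 0, "dy": -0.09, "dz": 0, "twist": 0},
    {"dx": 0, "dy": -0.114, "dz": 0, "twist": 0},
    {"dx": 0.01, "dy": -0.114, "dz": 0, "twist": 0},
    {"dx": 0.02, "dy": -0.114, "dz": 0, "twist": 0},
    {"dx": 0.02, "dy": -0.114, "dz": 0, "twist": 0},
  ],
)

```text
t: 11.23
eef_pos: [0.5209, -0.1699, 0.1952]
ee_rot: [-1.144, 1.569, 2.825]
force: [-0.1, -0.5, -1.2]
width: 0.0869
```

```bash
python3 -c "
from h import *
go([.5215,-.171,.134],YAW+np.pi/2)
look(11)"
```

```text
t 11.2333 pos [ 0.5209 -0.1699  0.1952] jawyaw -2.314 q [ 4.200e-02  1.550e-01 -2.770e-01 -1.000e-03 -1.141e+00  7.870e-01] d mm [61.2  1.3  0.3] F [-0.1 -0.5 -1.2] M [ 0.02  0.06 -0.01] w 0.0869
twist deg options [np.float64(180.0), np.float64(0.0), np.float64(-180.0), np.float64(-360.0), np.float64(-540.0)]
t 11.2333 pos [ 0.5209 -0.1699  0.1952] jawyaw -2.314 q [ 4.200e-02  1.550e-01 -2.770e-01 -1.000e-03 -1.141e+00  7.870e-01] d mm [-20.8   4.6   0.4] F [-0.1 -0.5 -1.2] M [ 0.02  0.06 -0.01] w 0.0869
twist deg options [np.float64(180.0), np.float64(0.0), np.float64(-180.0), np.float64(-360.0), np.float64(-540.0)]
```

View pics/m11.png

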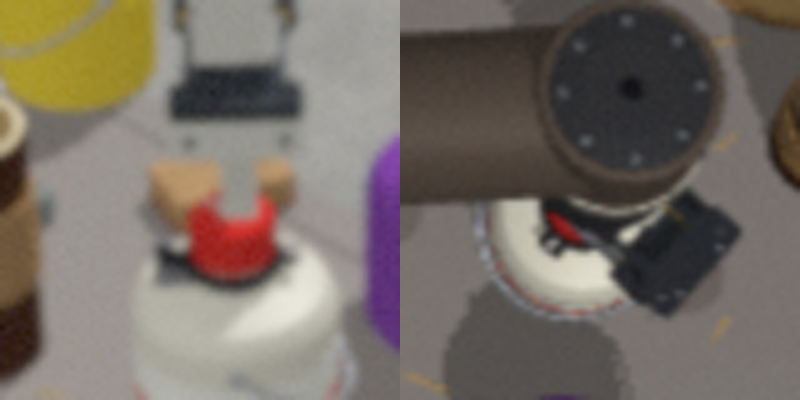

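Request:
jog_arm(
  motion=[
    {"dx": 0.02, "dy": 0.003, "dz": 0, "twist": 0},
    {"dx": 0.035, "dy": 0.003, "dz": 0, "twist": 0},
    {"dx": 0.045, "dy": 0.003, "dz": 0, "twist": 0},
    {"dx": 0.053, "dy": 0.003, "dz": 0, "twist": 0},
    {"dx": 0.058, "dy": 0.003, "dz": 0, "twist": 0},
    {"dx": 0.061, "dy": 0.003, "dz": 0, "twist": 0},
    {"dx": 0.061, "dy": 0.003, "dz": 0, "twist": 0},
  ],
)

```text
t: 11.92
eef_pos: [0.5243, -0.1727, 0.1355]
ee_rot: [-0.636, 1.57, -2.951]
force: [-0.7, 0.2, 0.9]
width: 0.0875
```

```bash
python3 -c "
from h import *
look(12)"
```

```text
t 11.9167 pos [ 0.5243 -0.1727  0.1355] jawyaw -2.314 q [ 0.037  0.211 -0.353  0.    -1.007  0.79 ] d mm [-80.5   0.1   0.6] F [-0.7  0.2  0.9] M [ 0.02  0.06 -0.  ] w 0.0875
twist deg options [np.float64(180.0), np.float64(-0.0), np.float64(-180.0), np.float64(-360.0), np.float64(-540.0)]
```

View pics/m12.png

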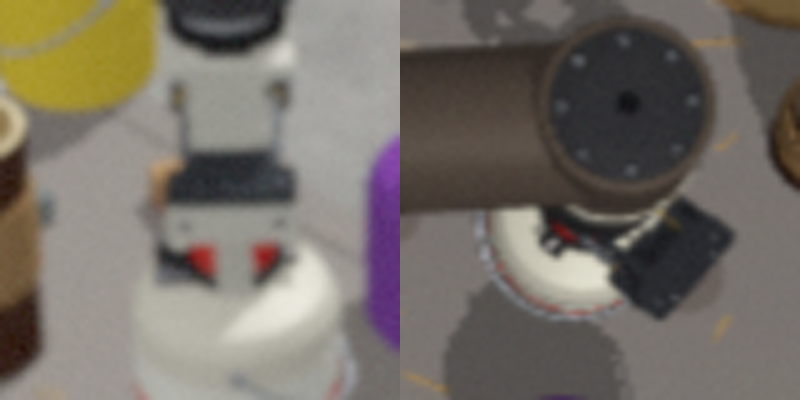

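The cap sits between the fingers, with red visible evenly on either side of the near finger (scene (205,260) and (268,258)) and no contact. Closing.

Request:
jog_arm(
  motion=[
    {"dx": 0, "dy": 0, "dz": 0, "twist": 0},
    {"dx": 0, "dy": 0, "dz": 0, "twist": 0},
    {"dx": 0, "dy": 0, "dz": 0, "twist": 0},
    {"dx": 0, "dy": 0, "dz": 0, "twist": 0},
    {"dx": 0, "dy": 0, "dz": 0, "twist": 0},
    {"dx": 0, "dy": 0, "dz": 0, "twist": 0},
    {"dx": 0, "dy": 0, "dz": 0, "twist": 0},
  ],
  gripper=0.04,
  newtons=18,
)

```text
t: 12.6
eef_pos: [0.5238, -0.1729, 0.1359]
ee_rot: [-0.288, 1.57, -2.602]
force: [-2.6, -2.1, 1.5]
width: 0.0557
```

```bash
python3 -c "
from h import *
go([.5215,-.171,.134])"
```

```text
t 12.6 pos [ 0.5238 -0.1729  0.1359] jawyaw -2.314 q [ 3.700e-02  2.100e-01 -3.530e-01  1.000e-03 -1.008e+00  7.900e-01] d mm [ 1.9 -3.   0.1] F [-2.6 -2.1  1.5] M [-0.76  0.67  0.02] w 0.0557
```

Request:
jog_arm(
  motion=[
    {"dx": 0, "dy": 0, "dz": 0, "twist": 5},
    {"dx": 0.0002, "dy": 0, "dz": 0, "twist": 10},
    {"dx": 0.0003, "dy": 0, "dz": 0, "twist": 15},
    {"dx": 0.0004, "dy": 0, "dz": 0, "twist": 20},
    {"dx": 0.0005, "dy": 0, "dz": 0, "twist": 25},
    {"dx": 0.0005, "dy": 0, "dz": 0, "twist": 30},
    {"dx": 0.0005, "dy": 0, "dz": 0, "twist": 30},
  ],
)

```text
t: 13.18
eef_pos: [0.5243, -0.1727, 0.1354]
ee_rot: [0.852, 1.571, -1.99]
force: [-1.6, -1.3, 1.7]
width: 0.0556
```

```bash
python3 -c "
from h import *
look(13)"
```

```text
t 13.1833 pos [ 0.5243 -0.1727  0.1354] jawyaw -2.842 q [ 0.037  0.211 -0.354  0.    -1.007  0.263] d mm [-80.6   0.5   0.4] F [-1.6 -1.3  1.7] M [-0.66  0.4  -0.11] w 0.0556
twist deg options [np.float64(149.7), np.float64(-30.3), np.float64(-210.3), np.float64(-390.3), np.float64(-570.3)]
```

View pics/m13.png

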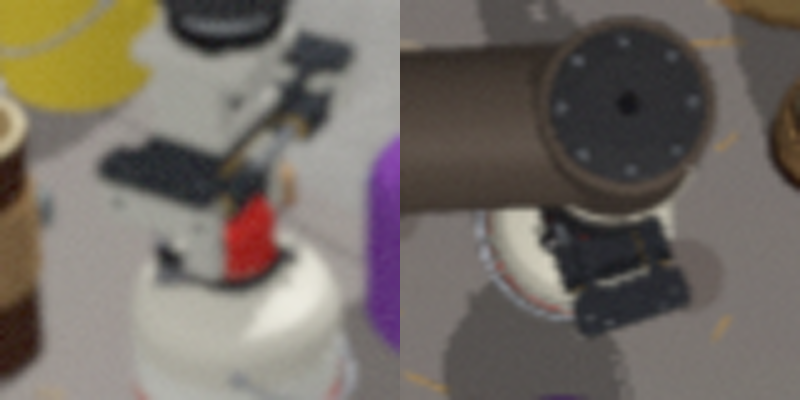

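Moment about vertical is 0.11 N m, which matches the cap friction, so it is turning and the pot is steady. Next 80°.

Request:
jog_arm(
  motion=[
    {"dx": 0.0001, "dy": 0, "dz": 0, "twist": 6},
    {"dx": 0.0002, "dy": 0, "dz": 0, "twist": 12},
    {"dx": 0.0003, "dy": 0, "dz": 0, "twist": 18},
    {"dx": 0.0004, "dy": 0, "dz": 0, "twist": 24},
    {"dx": 0.0005, "dy": 0, "dz": 0, "twist": 30},
    {"dx": 0.0006, "dy": 0, "dz": 0, "twist": 36},
    {"dx": 0.0007, "dy": 0, "dz": 0, "twist": 42},
    {"dx": 0.0008, "dy": 0, "dz": 0, "twist": 48},
    {"dx": 0.0009, "dy": 0, "dz": 0, "twist": 54},
    {"dx": 0.001, "dy": 0, "dz": 0, "twist": 60},
    {"dx": 0.0012, "dy": 0, "dz": 0, "twist": 66},
    {"dx": 0.0013, "dy": 0, "dz": 0, "twist": 72},
    {"dx": 0.0014, "dy": 0, "dz": 0, "twist": 78},
    {"dx": 0.0015, "dy": 0, "dz": 0, "twist": 84},
    {"dx": 0.0016, "dy": 0, "dz": 0, "twist": 90},
    {"dx": 0.0016, "dy": 0, "dz": 0, "twist": 90},
  ],
)

```text
t: 14.62
eef_pos: [0.5254, -0.1733, 0.1341]
ee_rot: [-2.396, 1.569, -0.525]
force: [1.9, -5.3, -1.2]
width: 0.0552
```

```bash
python3 -c "
from h import *
look(14)"
```

```text
t 14.6167 pos [ 0.5254 -0.1733  0.1341] jawyaw 1.871 q [ 3.600e-02  2.130e-01 -3.550e-01  1.000e-03 -1.001e+00 -1.308e+00] d mm [-81.9   1.2   0.3] F [ 1.9 -5.3 -1.2] M [-2.06 -0.97 -0.13] w 0.0552
twist deg options [np.float64(419.8), np.float64(239.8), np.float64(59.8), np.float64(-120.2), np.float64(-300.2)]
```

View pics/m14.png

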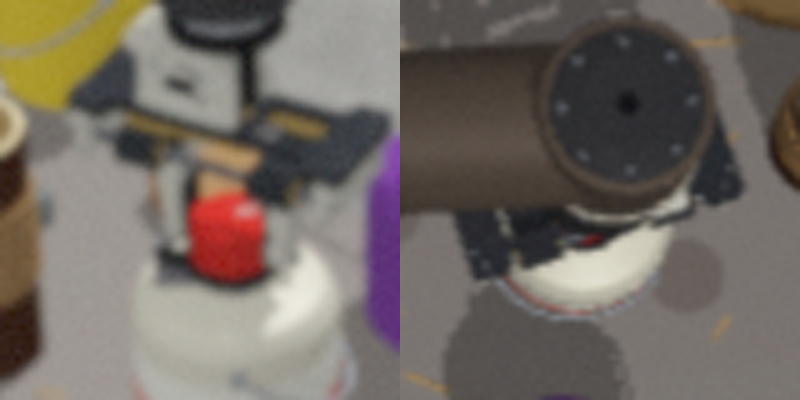

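Request:
jog_arm(
  motion=[
    {"dx": 0.0001, "dy": 0, "dz": 0, "twist": 5},
    {"dx": 0.0002, "dy": 0, "dz": 0, "twist": 10},
    {"dx": 0.0003, "dy": 0, "dz": 0, "twist": 14},
    {"dx": 0.0003, "dy": 0, "dz": 0, "twist": 18},
    {"dx": 0.0003, "dy": 0, "dz": 0, "twist": 18},
  ],
)

```text
t: 15.13
eef_pos: [0.5255, -0.1733, 0.1338]
ee_rot: [-2.072, 1.568, -0.513]
force: [1.8, -5.3, -1.2]
width: 0.0556
```

```bash
python3 -c "
from h import *
go([.5215,-.171,.134],YAW)"
```

```text
t 15.1333 pos [ 0.5255 -0.1733  0.1338] jawyaw 1.559 q [ 3.600e-02  2.130e-01 -3.550e-01  1.000e-03 -1.001e+00 -1.619e+00] d mm [-0.2  4.   2.2] F [ 1.8 -5.3 -1.2] M [-1.98 -1.05 -0.08] w 0.0556
twist deg options [np.float64(491.9), np.float64(311.9), np.float64(131.9), np.float64(-48.1), np.float64(-228.1)]
```

Request:
jog_arm(
  motion=[
    {"dx": 0.0001, "dy": 0, "dz": 0, "twist": 3},
    {"dx": 0.0001, "dy": 0, "dz": 0, "twist": 6},
    {"dx": 0.0001, "dy": 0, "dz": 0, "twist": 6},
  ],
)

```text
t: 15.38
eef_pos: [0.5249, -0.1729, 0.1336]
ee_rot: [-2.004, 1.57, -0.548]
force: [0.7, -2.7, -0.2]
width: 0.0557
```

```bash
python3 -c "
from h import *
look(15)"
```

```text
t 15.3833 pos [ 0.5249 -0.1729  0.1336] jawyaw 1.456 q [ 3.700e-02  2.130e-01 -3.560e-01  1.000e-03 -1.001e+00 -1.722e+00] d mm [-82.4   0.7  -0.5] F [ 0.7 -2.7 -0.2] M [-1.14 -0.46  0.15] w 0.0557
twist deg options [np.float64(396.0), np.float64(216.0), np.float64(36.0), np.float64(-144.0), np.float64(-324.0)]
```

View pics/m15.png

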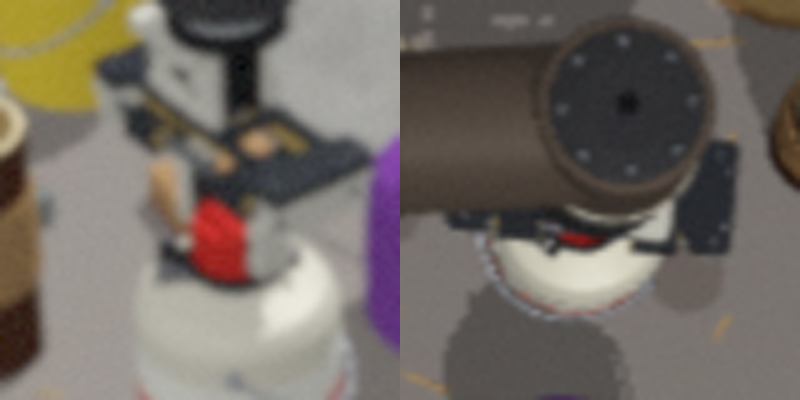

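Request:
jog_arm(
  motion=[
    {"dx": 0, "dy": 0, "dz": 0, "twist": 0},
    {"dx": 0, "dy": 0, "dz": 0, "twist": 0},
    {"dx": 0, "dy": 0, "dz": 0, "twist": 0},
    {"dx": -0.01, "dy": 0, "dz": 0, "twist": 0},
    {"dx": -0.04, "dy": 0, "dz": 0, "twist": 0},
    {"dx": -0.07, "dy": 0, "dz": 0, "twist": 0},
    {"dx": -0.08, "dy": 0.03, "dz": 0.0, "twist": 0},
  ],
  gripper=0.0876,
)

```text
t: 16.07
eef_pos: [0.4995, -0.1698, 0.2177]
ee_rot: [-1.844, 1.565, -0.387]
force: [1.2, 0.1, 1.9]
width: 0.0874
```

```bash
python3 -c "
from h import *
POT2=POT
go([.63,-.27,.215],YAW)"
```

```text
t 16.0667 pos [ 0.4995 -0.1698  0.2177] jawyaw 1.457 q [ 0.046  0.1   -0.291  0.003 -1.175 -1.732] d mm [   3.6 -141.   -84.7] F [1.2 0.1 1.9] M [-0.02 -0.42 -0.02] w 0.0874
twist deg options [np.float64(486.1), np.float64(306.1), np.float64(126.1), np.float64(-53.9), np.float64(-233.9)]
```

Request:
jog_arm(
  motion=[
    {"dx": 0, "dy": -0.03, "dz": -0.018, "twist": -7},
    {"dx": 0, "dy": -0.06, "dz": -0.036, "twist": -14},
    {"dx": 0, "dy": -0.09, "dz": -0.054, "twist": -21},
    {"dx": 0, "dy": -0.12, "dz": -0.072, "twist": -28},
    {"dx": 0, "dy": -0.141, "dz": -0.085, "twist": -35},
    {"dx": 0, "dy": -0.141, "dz": -0.085, "twist": -42},
    {"dx": 0, "dy": -0.141, "dz": -0.085, "twist": -49},
    {"dx": 0, "dy": -0.141, "dz": -0.085, "twist": -54},
  ],
)

```text
t: 16.73
eef_pos: [0.6249, -0.2701, 0.2132]
ee_rot: [0.435, 1.57, 2.839]
force: [0.7, 0.3, 0.7]
width: 0.0877
```

```bash
python3 -c "
from h import *
look(16)
f=arm.grab_frame('top')[172:208,252:292,::-1];cv2.imwrite('pics/t16.png',cv2.resize(f,None,fx=14,fy=14,interpolation=cv2.INTER_CUBIC))"
```

```text
t 16.7333 pos [ 0.6249 -0.2701  0.2132] jawyaw 2.404 q [-0.122  0.362  0.045 -0.    -1.255 -0.615] d mm [ -2.6  -3.8 139.8] F [0.7 0.3 0.7] M [ 0.09 -0.08 -0.01] w 0.0877
twist deg options [np.float64(450.3), np.float64(270.3), np.float64(90.3), np.float64(-89.7), np.float64(-269.7)]
```

View pics/m16.png

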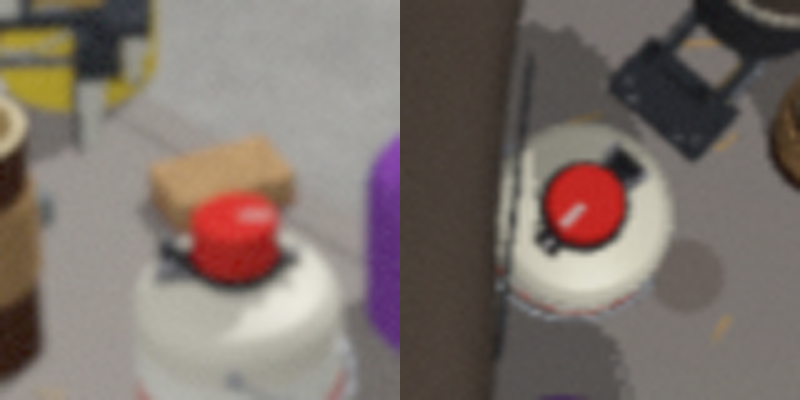

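View pics/t16.png

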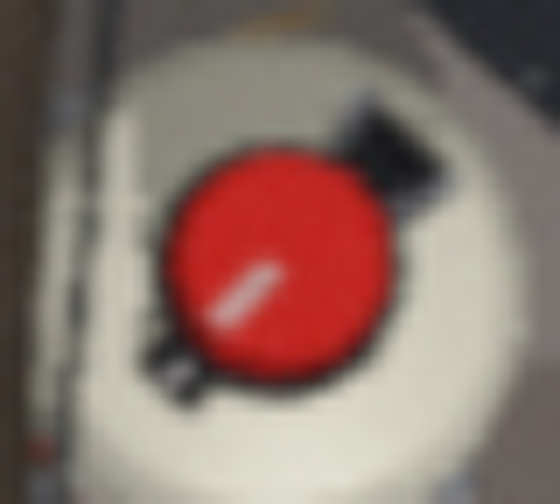

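The cap is home as far as the picture can tell: in t16 the rib points at 221° and the hinge-to-tab line at 225°. I'll regrasp for one firm check-tighten to be sure the stop is reached.

```bash
python3 -c "
from h import *
go([.5245,-.1725,.213],YAW+np.pi/2)"
```

```text
t 16.8833 pos [ 0.6248 -0.2697  0.2138] jawyaw 2.396 q [-0.122  0.361  0.045 -0.    -1.255 -0.624] d mm [  0.8  -3.3 139.6] F [ 0.7 -0.2 -0.3] M [ 0.15 -0.07 -0.05] w 0.0875
twist deg options [np.float64(449.8), np.float64(269.8), np.float64(89.8), np.float64(-90.2), np.float64(-270.2)]
```

Request:
jog_arm(
  motion=[
    {"dx": 0, "dy": 0, "dz": 0.02, "twist": -7},
    {"dx": 0, "dy": 0, "dz": 0.04, "twist": -14},
    {"dx": 0, "dy": 0, "dz": 0.06, "twist": -21},
    {"dx": 0, "dy": 0, "dz": 0.08, "twist": -28},
    {"dx": 0, "dy": -0.001, "dz": 0.1, "twist": -35},
    {"dx": 0, "dy": -0.002, "dz": 0.12, "twist": -42},
    {"dx": 0, "dy": -0.003, "dz": 0.135, "twist": -49},
    {"dx": 0, "dy": -0.003, "dz": 0.14, "twist": -56},
    {"dx": 0, "dy": -0.003, "dz": 0.14, "twist": -63},
    {"dx": 0, "dy": -0.003, "dz": 0.14, "twist": -70},
    {"dx": 0, "dy": -0.003, "dz": 0.14, "twist": -77},
    {"dx": 0, "dy": -0.003, "dz": 0.14, "twist": -84},
    {"dx": 0, "dy": -0.003, "dz": 0.14, "twist": -90},
    {"dx": 0, "dy": -0.003, "dz": 0.14, "twist": -90},
    {"dx": 0, "dy": -0.003, "dz": 0.14, "twist": -90},
  ],
)

```text
t: 18.13
eef_pos: [0.5238, -0.1727, 0.2138]
ee_rot: [2.422, 1.57, 0.102]
force: [-0.3, 0.5, -0.5]
width: 0.0875
```

```bash
python3 -c "
from h import *
go([.5245,-.1725,.1335],YAW+np.pi/2)"
```

```text
t 18.1333 pos [ 0.5238 -0.1727  0.2138] jawyaw -2.32 q [ 0.037  0.147 -0.243 -0.    -1.18   0.785] d mm [80.3  0.4 -0.6] F [-0.3  0.5 -0.5] M [ 0.01 -0.05  0.08] w 0.0875
twist deg options [np.float64(179.7), np.float64(-0.3), np.float64(-180.3), np.float64(-360.3), np.float64(-540.3)]
```

Request:
jog_arm(
  motion=[
    {"dx": 0.03, "dy": 0, "dz": 0, "twist": 0},
    {"dx": 0.05, "dy": 0, "dz": 0, "twist": 0},
    {"dx": 0.065, "dy": 0, "dz": 0, "twist": 0},
    {"dx": 0.075, "dy": 0, "dz": 0, "twist": 0},
    {"dx": 0.08, "dy": 0, "dz": 0, "twist": 0},
    {"dx": 0.08, "dy": 0, "dz": 0, "twist": 0},
  ],
)

```text
t: 18.63
eef_pos: [0.5234, -0.1728, 0.1327]
ee_rot: [-0.819, 1.569, -3.135]
force: [0.6, 0.2, -1.4]
width: 0.0878
```

Request:
jog_arm(
  motion=[
    {"dx": 0, "dy": 0, "dz": 0, "twist": 0},
    {"dx": 0, "dy": 0, "dz": 0, "twist": 0},
    {"dx": 0, "dy": 0, "dz": 0, "twist": 0},
    {"dx": 0, "dy": 0, "dz": 0, "twist": 0},
    {"dx": 0, "dy": 0, "dz": 0, "twist": 0},
    {"dx": 0, "dy": 0, "dz": 0, "twist": 0},
    {"dx": 0, "dy": 0, "dz": 0, "twist": 0},
  ],
  gripper=0.04,
  newtons=18,
)

```text
t: 19.22
eef_pos: [0.5239, -0.1729, 0.1337]
ee_rot: [1.857, 1.57, -0.457]
force: [0.4, -0.6, 1.6]
width: 0.0555
```

Request:
jog_arm(
  motion=[
    {"dx": 0, "dy": 0, "dz": 0, "twist": 2},
    {"dx": 0, "dy": 0, "dz": 0, "twist": 4},
    {"dx": 0, "dy": 0, "dz": 0, "twist": 4},
  ],
)

```text
t: 19.47
eef_pos: [0.5241, -0.1729, 0.1337]
ee_rot: [1.913, 1.57, -0.472]
force: [-0.0, -0.4, 2.0]
width: 0.0556
```

```bash
python3 -c "
from h import *
go([.5245,-.1725,.1335],YAW+np.pi/2)"
```

```text
t 19.4667 pos [ 0.5241 -0.1729  0.1337] jawyaw -2.385 q [ 0.037  0.212 -0.357  0.    -1.002  0.72 ] d mm [ 0.2  0.  -0.6] F [-0.  -0.4  2. ] M [-0.01  0.11  0.24] w 0.0556
twist deg options [np.float64(175.9), np.float64(-4.1), np.float64(-184.1), np.float64(-364.1), np.float64(-544.1)]
```

Request:
jog_arm(
  motion=[
    {"dx": 0, "dy": 0, "dz": 0, "twist": 2},
    {"dx": 0, "dy": 0, "dz": 0, "twist": 4},
    {"dx": 0, "dy": 0, "dz": 0, "twist": 4},
  ],
)

```text
t: 19.72
eef_pos: [0.5241, -0.1729, 0.1337]
ee_rot: [2.005, 1.57, -0.448]
force: [-0.3, -0.6, 2.5]
width: 0.0556
```

```bash
python3 -c "
from h import *
go([.5245,-.1725,.1335],YAW+np.pi/2)"
```

```text
t 19.7167 pos [ 0.5241 -0.1729  0.1337] jawyaw -2.454 q [ 0.037  0.212 -0.357  0.    -1.002  0.651] d mm [ 0.2 -0.1 -0.6] F [-0.3 -0.6  2.5] M [-0.03  0.04  0.3 ] w 0.0556
twist deg options [np.float64(172.0), np.float64(-8.0), np.float64(-188.0), np.float64(-368.0), np.float64(-548.0)]
```

Request:
jog_arm(
  motion=[
    {"dx": 0, "dy": 0, "dz": 0, "twist": 2},
    {"dx": 0, "dy": 0, "dz": 0, "twist": 4},
    {"dx": 0, "dy": 0, "dz": 0, "twist": 4},
  ],
)

```text
t: 19.97
eef_pos: [0.5241, -0.1729, 0.1336]
ee_rot: [2.098, 1.57, -0.425]
force: [-0.1, -0.8, 2.8]
width: 0.0559
```

```bash
python3 -c "
from h import *
look(17,z=.1335)"
```

```text
t 19.9667 pos [ 0.5241 -0.1729  0.1336] jawyaw -2.523 q [ 0.037  0.212 -0.357  0.    -1.002  0.582] d mm [0.1 0.3 0.3] F [-0.1 -0.8  2.8] M [-0.05 -0.02  0.34] w 0.0559
twist deg options [np.float64(168.0), np.float64(-12.0), np.float64(-192.0), np.float64(-372.0), np.float64(-552.0)]
```

View pics/m17.png

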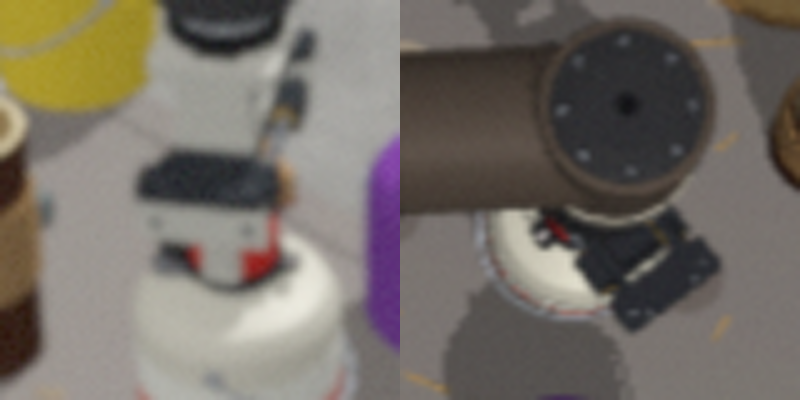

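The torque climbs to 0.34 N m (cap friction alone is 0.12) and the pot has begun to turn slightly with the cap, so the cap is hard on its stop. Releasing.

Request:
jog_arm(
  motion=[
    {"dx": 0, "dy": 0, "dz": 0, "twist": 0},
    {"dx": 0, "dy": 0, "dz": 0, "twist": 0},
    {"dx": 0, "dy": 0, "dz": 0, "twist": 0},
    {"dx": 0, "dy": 0, "dz": 0, "twist": 0},
    {"dx": -0.01, "dy": 0, "dz": 0, "twist": 0},
    {"dx": -0.04, "dy": 0, "dz": 0, "twist": 0},
    {"dx": -0.08, "dy": 0, "dz": 0, "twist": 0},
    {"dx": -0.1, "dy": 0, "dz": 0, "twist": 0},
    {"dx": -0.1, "dy": 0.04, "dz": 0, "twist": 0},
    {"dx": -0.1, "dy": 0.08, "dz": 0, "twist": 0},
    {"dx": -0.1, "dy": 0.12, "dz": 0, "twist": 0},
    {"dx": -0.1, "dy": 0.14, "dz": 0, "twist": 0},
    {"dx": -0.1, "dy": 0.14, "dz": 0, "twist": 0},
    {"dx": -0.1, "dy": 0.14, "dz": 0, "twist": 0},
  ],
  gripper=0.0876,
)

```text
t: 21.23
eef_pos: [0.6049, -0.2879, 0.2327]
ee_rot: [-0.817, 1.569, 2.941]
force: [0.6, -0.4, -0.6]
width: 0.088
```

```bash
python3 -c "
from h import *
look(18)
f=arm.grab_frame('top');cv2.imwrite('pics/t18f.png',cv2.resize(f[:,:,::-1],None,fx=1.5,fy=1.5))
f=f[172:208,252:292,::-1];cv2.imwrite('pics/t18.png',cv2.resize(f,None,fx=14,fy=14,interpolation=cv2.INTER_CUBIC))"
```

```text
t 21.2333 pos [ 0.6049 -0.2879  0.2327] jawyaw -2.525 q [-0.154  0.335  0.049 -0.    -1.287  0.77 ] d mm [  16.9 -140.2   -0.3] F [ 0.6 -0.4 -0.6] M [0.07 0.01 0.  ] w 0.088
twist deg options [np.float64(167.9), np.float64(-12.1), np.float64(-192.1), np.float64(-372.1), np.float64(-552.1)]
```

View pics/m18.png

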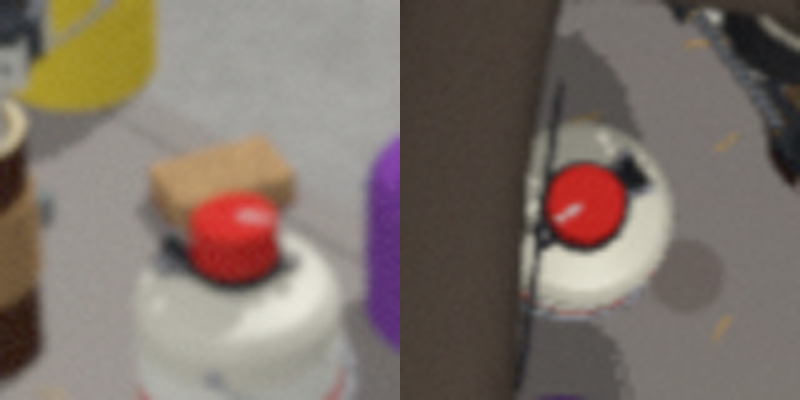

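View pics/t18.png

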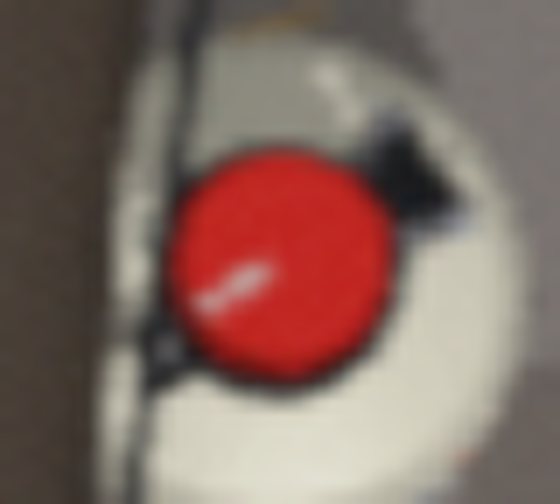

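View pics/t18f.png

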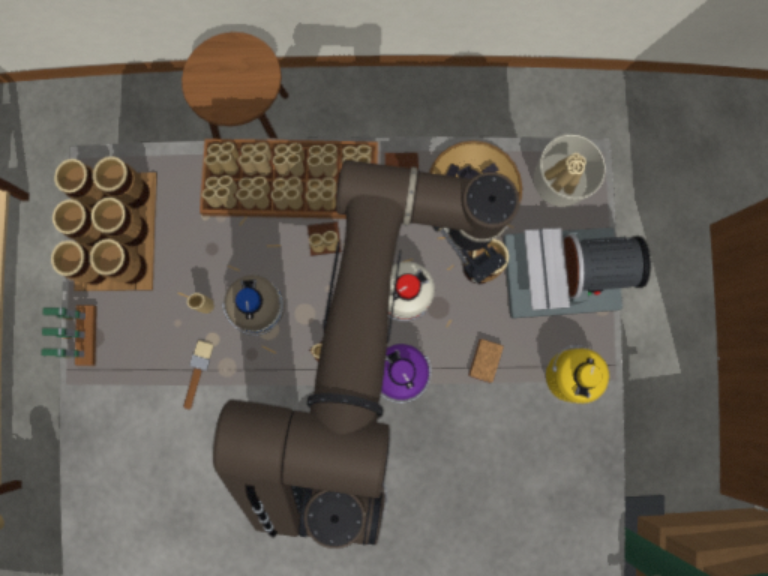

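The rib stayed aligned with the tab while the pot turned about 10° with the cap, so the cap is on its stop. The pot is upright in place and the rest of the bench looks unchanged. The hand is clear of everything, so I'm handing in.

```bash
python3 -c "
from h import *
print(arm.job_done())"
```

```text
the job is handed in; nothing more can be done
None
```

I closed the red-capped glue pot and handed the job in at about 21 s of the 64 s allowed. I swung the cap down with closed fingers and pressed it onto the mouth with about 16 N. I then screwed it about 144° clockwise and regrasped it for a check-tighten.

**Last checks**
- **Cap fully home:** in the check-tighten the torque rose to 0.34 N m, well above the 0.12 N m cap friction, and the pot began to turn with the cap. The white rib points at the thumb tab to within the picture's accuracy. It read 4° and then 8° off, both past home, which the stop does not allow, so I put that down to viewing angle.
- **Pot:** it stands upright within a few mm of where it was, but the check-tighten turned it about 10–12° about its own axis.
- **Other things:** in the last top view the blue-capped pot is shut and nothing visible has moved. The arm hid part of that view.

**Disagreements**
- **Fingertip height:** the real fingertips were 32 to 37 mm higher than the reported tool position implied. My first push therefore passed over the cap without touching it. I measured the offset in the picture, allowed for it, and corrected it when the finger touched the cap.
- **Vertical torque reading:** its sign changed during the first screwing, so I relied on the check-tighten instead.

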